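# Set up the puncture tester and check its slotted plate at the light panel

## Robot

A 6-joint arm with a two-finger parallel gripper is mounted at the origin on the work surface. World frame = base frame: x ahead of the robot, y to its left, z up, the work surface at z = 0. Lengths are in mm, angles in rad, forces in N, time in s.
With the tool pointing down it reaches from about 350 to 975 mm from the base axis. Payload 7.1 kg.
Tool frame: the origin (TCP) lies on the front face of the gripper's body, between the roots of the fingers; the fingertips stand 80 mm ahead of it and the grasp point (between the pads) lies 61 mm ahead of it (ctrl.tcp_to_grasp is the distance from the TCP to the grasp point, in mm); z points along the fingers, y is the direction in which the jaws open and shut (so a half turn about z gives the same grasp; the last joint's range is limited). The gripper opens to 88 mm and grips with 3 to 60 N. Pads are 20 mm wide; open, the fingers measure 115 mm over their backs; the gripper's body (75 mm by 178 mm) begins 61 mm behind the grasp point.
Start: joints at [-1.193, 0.423, 1.63, -0, 1.089, -0.019], TCP at [241.559, -576.415, 302.675] pointing down, gripper open.
Joint ranges: [-3, 3], [-0.9, 2.11], [0.09, 2.58], [-1.31, 4.45], [0.11, 2.69], [-2.54, 2.54]. Speed limits (rad/s): [2.39, 2.39, 3.01, 3.14, 3.14, 3.14].

## Interface

Orientations are given as a rotation vector (axis times angle).
In Python, from workcell import telemetry, get_image, ctrl gives the robot as it stands.
- The arm moves only by the tool send_rows, never from a script. Its argument "rows" is a list of rows, each a list of 5 numbers: the shift along the tool's x, y, z in m, then the turn about the tool's z in rad, then the opening, from -1 (shut) to 1 (fully open). A call has 1 to 5 rows; each row shifts and turns the commanded pose from where the row before left it, along the tool's axes as they then stand; what a row does not reach is not made up. A row lasts 1/10 s, in which the tool goes at most 50 mm and 8.59 degrees, less where a joint would pass 70% of its speed; a pose out of reach is approached as far as the arm can. A call with a gripper value outside its range is refused whole. The fingers move at their own pace and stop on an object; the grip force is fixed at half the most. Time passes only in rows, so rows that do not move let the fingers close. It gives the time, the measured TCP pose, the force and the opening at its end, in the units of the state.
- telemetry.get_obs(): the state, without advancing time (a new reading comes with each control period).
- get_image(name): name is "side" or "top" or "wrist"; returns a dict with "color" (420x560x3 uint8, blue, green, red), "z_map" (420x560 float32, mm along the optical axis (not along the pixel's ray), 0 where there is no reading), "camera_matrix" (3x3 intrinsics, pixels), "rvec" (rotation vector, rad) and "tvec" (3), from world to camera coordinates, as OpenCV has them. Camera axes: x right, y down, z forward; pixel columns grow to the right and rows downward; lengths in mm; the calibration is good to about 2 mm. A picture is of the moment at which its call begins.
- ctrl.close_job(): hands the job in, once; it reports no verdict.
The state is a dict: "t": time; "qpos": joint angles; "qvel": joint speeds; "joint_torque": joint torques, N m; "ee_pos": TCP position; "orientation": TCP orientation; "ft_force": force on the tool from outside, world axes, zero at the start; "moment": the same for the moment, N m; "width": finger opening in mm.
Only numpy, scipy, OpenCV 4.12 (cv2) and the standard library are available. Lean on these libraries where they do the work, as an engineer would, in place of code of your own. Each camera call takes 0.05 s, during which the arm holds its last target.

## Task

Set up the puncture tester: first slide its sample carriage by the post until the black spot sits right under the needle tip. Then lift the accessory box's flap so that it stays standing open, draw out the wide slotted plate (leave the narrow blank in its slot) and hold it upright a hand's breadth (about 8 cm) in front of the lit face of the light panel, parallel to it and in line with its middle so that the whole plate is seen against the light. Finish while still holding it there, still and touching nothing else; do not shift the other things on the bench.

Things in the scene. Friction and masses are not known exactly. Their poses are not given: they have to be found in the camera images.
- needle_tip (a point): point of the tester's fixed vertical needle (6 mm dia steel, in an 18 mm dia holder), 74 mm above the bench. A 45 mm wide arm above it (underside 230 mm above the bench) runs from it to a column 125 mm to the tester's left. Axes as the tester's: x is the direction of the carriage's travel, level, away from the robot; z up. The white base under it is 30 mm high and, along x, reaches from 260 mm before the needle (robot side) to 80 mm beyond, 75 mm to either side
- spot (a point): centre of a black spot, 12 mm dia, on top of a grey puck (60 mm dia) on the carriage, 61 mm above the bench; it passes 13 mm below the needle tip. The spot must end with the needle tip above it
- carriage_post (a point): on the axis of the carriage's upright black post (18 mm dia, free over 54 mm, top 100 mm above the bench); this point is 82 mm above the bench, 18 mm below the top. 130 mm from the spot, towards the robot along the travel. The post stands on the flat carriage (90 mm wide, its top 46 mm above the bench)
- carriage (a joint): travel of the carriage, m, 0 (nearest the robot) to 0.15, growing away from the robot along the tester's x; the spot is under the needle at 0.10. Starts between 0 and 0.06. Stays where it is left; about 3 N to slide
- box: grey open box fixed to the bench, outer 170 (x) x 190 (y) x 92 mm tall, walls and floor 6 mm, under an aluminium flap. Origin under its centre on the bench; -x faces the robot. Inside, two slots along its x at y = +42 and -42 mm, each between ribs 35 mm tall, 10 mm apart and 110 mm long, hold one upright insert each; which is in which slot varies
- flap (a joint): angle of the flap, rad, 0 shut (lying on the box), 1.57 upright, 1.9 fully open. The stiff hinge on the box's far (+x) edge keeps it where it is left; about 3 N at the bar lifts it
- flap_bar (a point): middle of the flap's bar handle: round bar 12 mm dia, 80 mm long between its posts, parallel to the hinge, its axis 38 mm above the flap's underside (the flap is 6 mm thick), 145 mm from the hinge and 27 mm from the flap's free edge. Axes as the box's when shut: y along the bar; turns with the flap
- flap_hinge (a point): middle of the hinge axis, on the box's far top edge, 92 mm above the bench; turning with the flap, y along the hinge axis. Opening raises the bar and carries it over towards the box's +x
- plate: the wide slotted steel plate, 100 mm wide (x) x 8 mm thick (y) x 76 mm tall (z), 0.15 kg, nine upright slots in it, top 24 mm a plain solid edge to pinch. Origin at the middle of its lower edge. Stands in a slot of the box, its top 82 mm above the bench, 10 mm below the box's rim
- plate_mid (a point): centre of the wide slotted plate, 38 mm above its lower edge, axes as the plate's
- blank: the narrow blank: solid steel insert 60 mm wide (x) x 8 mm x 76 mm tall, in the other slot of the box; stays there. Origin at the middle of its lower edge
- panel: black upright light panel fixed to the bench, 190 mm wide (x), 25 mm thick (y), its top 180 mm above the bench. White lit face, 170 wide x 120 mm tall, on its +y side, 13 mm from the origin along y, its middle 110 mm above the bench. Origin on the bench under the panel's middle; a foot reaches to y = +25 mm, 12 mm high
- specimen_cup: bystander: specimen jar with red lid, 60 mm dia, 65 mm tall; leave it alone
- beaker: bystander: steel beaker, 76 mm dia, 90 mm tall; leave it alone
- dish: bystander: closed flat clear dish, 90 mm dia, 16 mm tall; leave it alone
- spatula: bystander: spatula lying on the bench; leave it alone
- reagent: bystander: amber bottle, 72 mm dia, 160 mm tall; leave it alone
- solvent: bystander: white bottle, 68 mm dia, 140 mm tall; leave it alone
Things that resemble listed ones, but are neither listed nor needed, are in the scene too. What is shaped like the panel but brown is not meant.

How it is judged:
By the outcome, as a careful person would: the job done as asked, in the order asked, and still so for the second after the job is handed in, while the arm keeps its last pose, push and grip.
It also fails if it takes over 61 s, if anything falls off the work surface, if the arm or the gripper's body presses on something with over 40 N, if the wrist force passes 120 N, or if a joint passes its speed limit or range.

## Working session

There is one attempt and no reset: what is moved stays moved. The work goes in short steps, Python scripts to look and compute and a tool call to move; the robot and the scene stay as the last step left them, time stands still between calls to the robot, and variables do not carry over. Pictures are saved under pics/ and viewed, and the job is handed in when it is done.

Besides the shell and the picture viewer there is one more tool, called after ">>>" by a JSON object that holds its "method" and its "body", one argument or row to a line. send_rows: Moves the arm, as the interface text tells. Its arguments: {"type":"object","properties":{"rows":{"type":"array"}},"required":["rows"]}

```bash
ls; mkdir -p pics
cat > h.py <<'E'
import numpy as np, cv2
from workcell import telemetry, get_image, ctrl
def grab(n):
    im=get_image(n); np.savez('%s.npz'%n,**{k:im[k] for k in ('color','z_map','camera_matrix','rvec','tvec')}); return im
def load(n): return dict(np.load('%s.npz'%n))
def Rt(im):
    return cv2.Rodrigues(np.array(im['rvec'],float))[0], np.array(im['tvec'],float).reshape(3)
def ray(im,u,v):
    R,t=Rt(im); d=np.linalg.inv(im['camera_matrix'])@np.array([u,v,1.]); return -R.T@t, R.T@d
def onz(im,u,v,z):
    c,d=ray(im,u,v); return c+d*(z-c[2])/d[2]
def dep(im,u,v):
    c,d=ray(im,u,v); return c+d*im['z_map'][int(round(v)),int(round(u))]
def proj(im,p):
    R,t=Rt(im); q=im['camera_matrix']@(R@np.array(p,float)+t); return q[:2]/q[2]
def cloud(im):
    R,t=Rt(im); vv,uu=np.mgrid[0:420,0:560]; z=im['z_map']
    d=np.stack([uu,vv,np.ones_like(uu)],-1)@np.linalg.inv(im['camera_matrix']).T*z[...,None]
    P=(d-t)@R; P[z==0]=np.nan; return P
E
python3 - <<'E'
from h import *
for n in ('side','top','wrist'):
    im=grab(n); cv2.imwrite(f'pics/{n}0.png',im['color'])
    print(n,ray(im,280,210))
o=telemetry.get_obs(); print(o)
E
```

```text
pics
side (array([511.14648179, 996.19020365, 951.53873009]), array([ 0.06643351, -0.79694383, -0.60053638]))
top (array([ 444.15982261, -145.28678747, 1571.61946209]), array([ 0.09374256, -0.00371978, -0.99569128]))
wrist (array([ 310.53324271, -546.90107808,  384.61712189]), array([-0.26067897, -0.10101441, -0.96017472]))
{'t': 0.15, 'qpos': array([-1.19300301e+00,  4.23667396e-01,  1.63051735e+00, -2.26271671e-05,
        1.08859780e+00, -1.89982925e-02]), 'qvel': array([-1.60269419e-04, -5.30832437e-04, -3.81255436e-03,  5.81489105e-04,
       -8.90179430e-05,  3.17192451e-04]), 'joint_torque': array([ 1.66799696e-04, -5.44981134e+01, -2.73920399e+01,  6.43608836e-02,
        2.04699539e-02, -7.94281573e-05]), 'ee_pos': array([ 241.43182228, -576.11271267,  302.07776347]), 'orientation': array([-3.07881964e+00, -6.18984143e-01,  3.64353548e-04]), 'ft_force': array([-0.15056076,  0.95154639,  0.25522046]), 'moment': array([ 0.01601797, -0.05316021, -0.00857313]), 'width': 87.8132383069504}
```

View pics/top0.png

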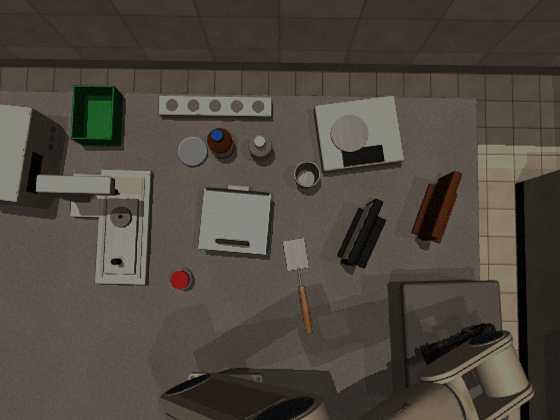

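View pics/side0.png

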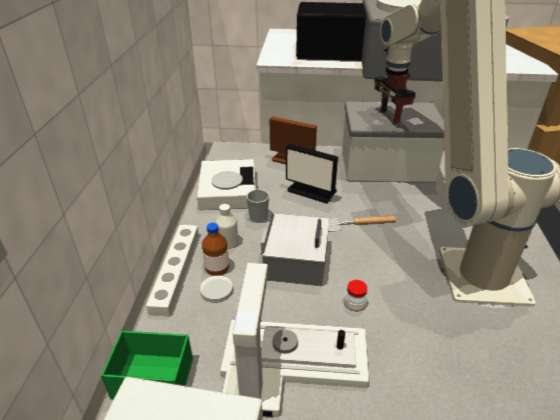

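View pics/wrist0.png

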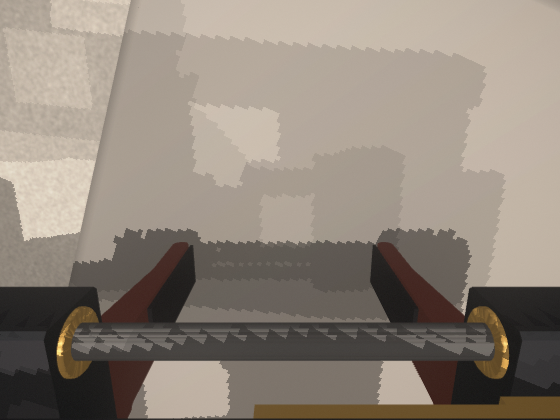

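Top view: the tester is at (125,228), with its post at (117,262) and the puck with spot at (121,216). The box with flap bar is at (236,221), and the black panel at (362,232) has its lit face towards the left. The brown look-alike is at (438,208), the red-lid jar at (180,280) and the steel beaker at (307,175). I'll zoom in next.

Run:
```python
from h import *
t=load('top')['color'];s=load('side')['color']
a=cv2.resize(t[160:300,25:205],None,fx=4,fy=4,interpolation=cv2.INTER_CUBIC); cv2.imwrite('pics/t_tester.png',a)
a=cv2.resize(t[160:290,190:400],None,fx=3.8,fy=3.8,interpolation=cv2.INTER_CUBIC); cv2.imwrite('pics/t_box.png',np.clip(a*1.5,0,255).astype('uint8'))
a=cv2.resize(s[250:410,220:390],None,fx=3.7,fy=3.7,interpolation=cv2.INTER_CUBIC); cv2.imwrite('pics/s_tester.png',a)
```

```text
(no output)
```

View pics/t_tester.png

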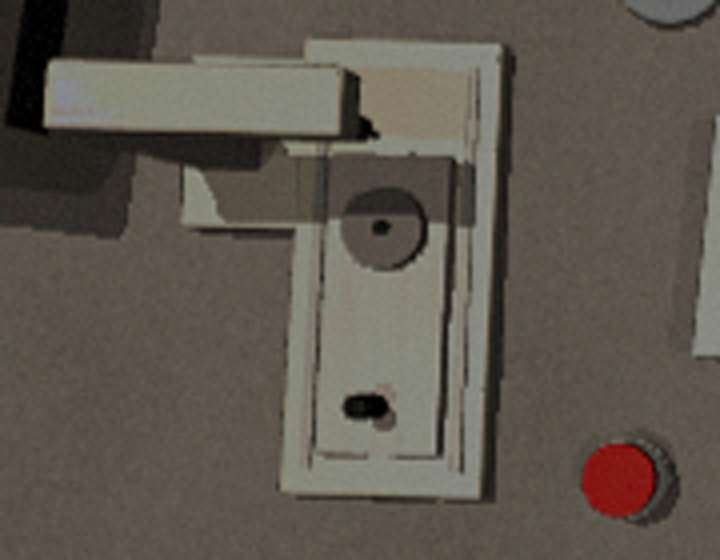

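View pics/t_box.png

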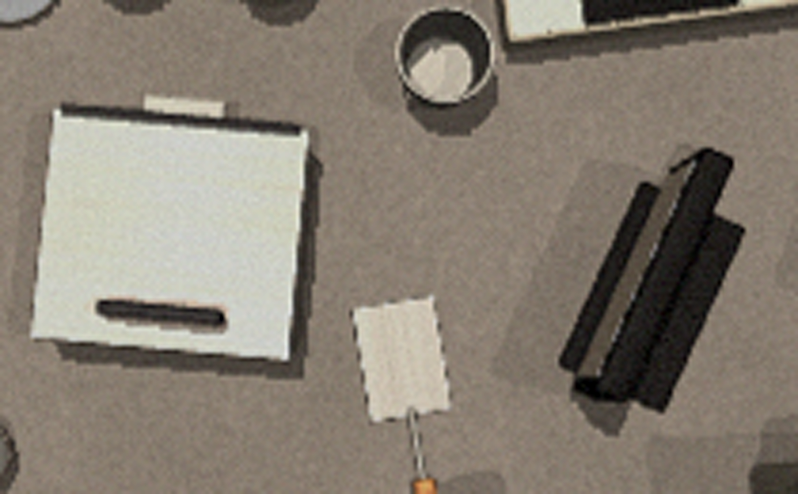

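View pics/s_tester.png

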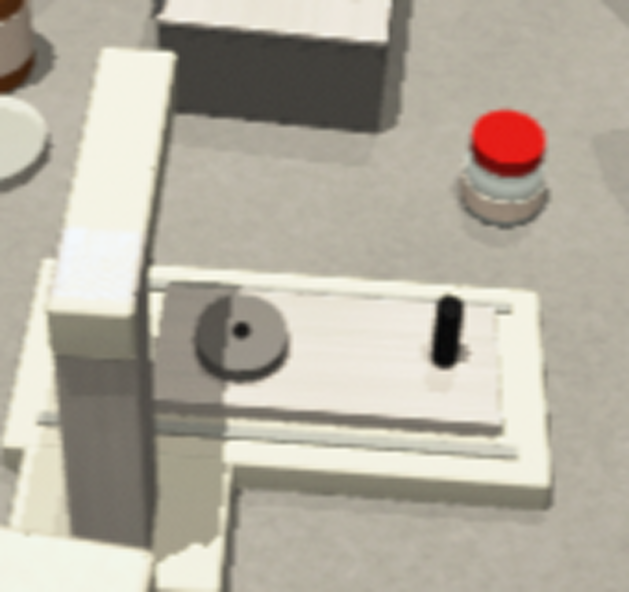

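Run:
```python
from h import *
im=load('top'); P=cloud(im); c=im['color'].astype(int)
def px(u,v): return 25+(u-1.5)/4,160+(v-1.5)/4
R,t=Rt(im); print('bench z',np.nanmedian(P[300:340,230:270,2]))
print('base corners z30')
for u,v in [(305,40),(508,44),(490,498),(282,490)]: print(onz(im,*px(u,v),30).round(1))
g=c.sum(2)
def blob(u0,v0,u1,v1,th,z):
    m=(g[v0:v1,u0:u1]<th); n,l,s,ce=cv2.connectedComponentsWithStats(m.astype('uint8'))
    for i in range(1,n):
        if s[i,4]>3:
            u,v=ce[i]+[u0,v0]; print(s[i],(u.round(1),v.round(1)),onz(im,u,v,z).round(1), P[int(v),int(u)].round(0))
print('spot');blob(114,210,127,224,150,61)
print('post');blob(106,254,126,268,150,82)
# cloud based rect of base
def rect(m,name):
    pts=P[m][:,:2].astype(np.float32); r=cv2.minAreaRect(pts); print(name,m.sum(),np.round(r[0],1),np.round(r[1],1),r[2]); print(cv2.boxPoints(r).round(1))
reg=np.zeros((420,560),bool); reg[165:300,90:160]=1
rect(reg&(abs(P[...,2]-30)<6),'base')
reg[:]=0; reg[180:265,190:285]=1
m=reg&(P[...,2]>90)&(P[...,2]<108); m=cv2.morphologyEx(m.astype('uint8'),cv2.MORPH_OPEN,np.ones((3,3)))>0; rect(m,'flap'); print(np.nanmedian(P[m][:,2]))
m=reg&(P[...,2]>120); rect(m,'bar'); print(np.nanmean(P[m],0))
reg[:]=0; reg[190:275,330:395]=1
m=reg&(P[...,2]>168); rect(m,'paneltop'); print(np.nanmean(P[m],0),np.nanmax(P[m][:,2]))
s=load('side'); S=cloud(s)
reg[:]=0; reg[140:200,270:350]=1
gs=s['color'].astype(int).min(2)
m=reg&(gs>120)&(S[...,2]>40)&(S[...,2]<180); print('lit',m.sum()); q=S[m&~np.isnan(S[...,0])]; print(q.mean(0),q.min(0),q.max(0)); 
pc=q-q.mean(0); print(np.linalg.svd(pc,full_matrices=False)[2])
```

```text
bench z -0.11465926575422153
base corners z30
[700.6 387.2  30. ]
[700.3 234.8  30. ]
[363.8 234.4  30. ]
[366.6 387.5  30. ]
spot
[ 0  0 13  3 39] (np.float64(120.0), np.float64(211.0)) [574.7 314.6  61. ] [575. 314.  63.]
[ 4  5  5  4 15] (np.float64(119.9), np.float64(216.5)) [558.8 314.2  61. ] [560. 316.  63.]
post
[ 5  5 11  6 59] (np.float64(116.1), np.float64(261.4)) [428.8 312.6  82. ] [430. 308.  98.]
base 3035 [531.9 325.6] [339.7 181.9] 1.3429605960845947
[[359.9 412.6]
 [364.2 230.7]
 [703.8 238.7]
 [699.6 420.5]]
flap 3967 [551.  -21.8] [192.6 176.1] 86.05284881591797
[[ 456.5 -111.8]
 [ 632.2 -123.9]
 [ 645.5   68.2]
 [ 469.7   80.4]]
98.01704615375402
bar 142 [489.1 -17.4] [89.2 11.8] 85.75762939453125
[[479.9 -61.4]
 [491.7 -62.3]
 [498.3  26.6]
 [486.5  27.5]]
[488.9050209  -18.56759314 134.6551757 ]
paneltop 701 [ 520.8 -376.4] [ 27.1 189.9] 66.08676147460938
[[ 428.5 -350.3]
 [ 602.1 -427.3]
 [ 613.1 -402.5]
 [ 439.5 -325.5]]
[ 520.04395788 -375.12620853  179.14822382] 187.98790351907877
lit 1232
[ 522.62445642 -363.39689839  109.14400869] [ 427.18932573 -403.18398615   43.56790619] [ 599.03124375 -325.27994717  167.97614157]
[[-0.91375976  0.40597837  0.01498888]
 [ 0.01426297 -0.00481369  0.99988669]
 [ 0.40600452  0.91387001 -0.0013919 ]]
```

Run:
```python
from h import *
im=load('top'); P=cloud(im); g=cv2.cvtColor(im['color'],cv2.COLOR_BGR2GRAY).astype(float)
def edges(axis,lo,hi,a,b,sgn):
    pts=[]
    for k in range(a,b):
        line=(g[k,lo:hi] if axis=='u' else g[lo:hi,k]); d=np.diff(line)*sgn; i=int(d.argmax())
        if d[i]<12: continue
        o=0
        if 0<i<len(d)-1:
            den=d[i-1]-2*d[i]+d[i+1]; o=0.5*(d[i-1]-d[i+1])/den if den else 0
        x=lo+i+0.5+o; pts.append((x,k) if axis=='u' else (k,x))
    w=np.array([onz(im,u,v,30)[:2] for u,v in pts],np.float32)
    l=cv2.fitLine(w,cv2.DIST_HUBER,0,1,.01).ravel(); print(axis,lo,len(w),l.round(4)); return l
edges('u',143,156,178,280,-1)
edges('u',92,102,222,278,1)
edges('v',166,174,104,148,1)
edges('v',280,288,98,144,-1)
print(P[190:195,114:121].round(0).tolist())
# arm top
reg=np.zeros((420,560),bool); reg[165:215,30:125]=1
m=reg&(P[...,2]>225)&(P[...,2]<300); q=P[m]; print(m.sum(),np.nanmedian(q[:,2]),cv2.minAreaRect(q[q[:,2]>np.nanmedian(q[:,2])-10][:,:2].astype(np.float32)))
a=cv2.resize(im['color'][172:205,95:135],None,fx=16,fy=16,interpolation=cv2.INTER_CUBIC); cv2.imwrite('pics/t_needle.png',np.clip(a*1.5,0,255).astype('uint8'))
# bystanders
for n,u,v,z in [('beaker',307,172,90),('cup',180,280,65),('solvent',260,140,140),('reagent',217,134,160)]: print(n,onz(im,u,v,z).round(0))
```

```text
u 143 102 [ 1.000000e+00 -7.900000e-03  5.522988e+02  2.404781e+02]
u 92 56 [ 1.000000e+00 -2.400000e-03  4.557294e+02  3.883668e+02]
v 166 44 [1.220000e-02 9.999000e-01 7.012834e+02 3.291672e+02]
v 280 46 [ 7.300000e-03 -1.000000e+00  3.643735e+02  3.197544e+02]
[[[613.0, 278.0, 239.0], [626.0, 307.0, 140.0], [628.0, 309.0, 125.0], [641.0, 338.0, 24.0], [640.0, 332.0, 33.0], [640.0, 330.0, 31.0], [641.0, 328.0, 25.0]], [[612.0, 281.0, 230.0], [623.0, 306.0, 145.0], [624.0, 306.0, 135.0], [625.0, 305.0, 127.0], [637.0, 332.0, 33.0], [637.0, 330.0, 30.0], [637.0, 327.0, 30.0]], [[609.0, 279.0, 235.0], [620.0, 307.0, 141.0], [621.0, 306.0, 135.0], [622.0, 305.0, 130.0], [634.0, 332.0, 30.0], [634.0, 329.0, 31.0], [634.0, 327.0, 30.0]], [[616.0, 305.0, 155.0], [618.0, 308.0, 137.0], [619.0, 307.0, 131.0], [619.0, 305.0, 129.0], [623.0, 312.0, 95.0], [632.0, 331.0, 26.0], [631.0, 327.0, 30.0]], [[615.0, 310.0, 138.0], [615.0, 308.0, 136.0], [616.0, 307.0, 131.0], [619.0, 313.0, 103.0], [621.0, 313.0, 93.0], [621.0, 312.0, 87.0], [628.0, 325.0, 33.0]]]
1494 269.5296380245715 ((622.43701171875, 373.5398864746094), (190.31552124023438, 45.3466682434082), 89.66139221191406)
beaker [ 694. -226.   90.]
cup [379. 132.  65.]
solvent [774. -91. 140.]
reagent [784.  27. 160.]
```

View pics/t_needle.png

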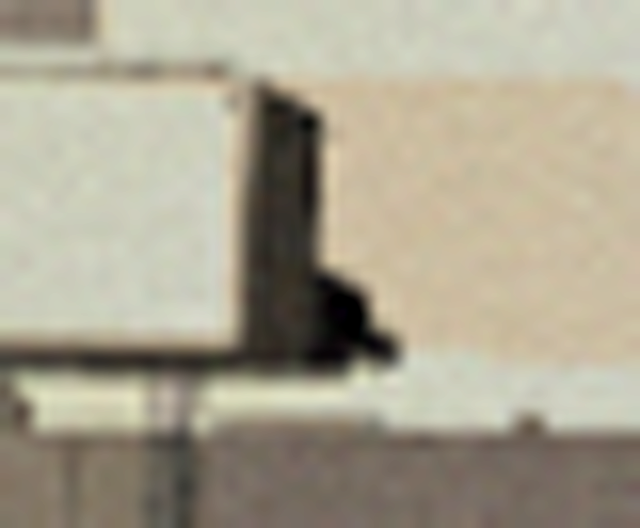

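```bash
cat >> h.py <<'E'
def state():
    o=telemetry.get_obs(); R=cv2.Rodrigues(np.array(o['orientation'],float))[0]
    return o, np.array(o['ee_pos'],float), np.arctan2(R[1,0],R[0,0])
def plan(wps, grip, step=45., dyaw=0.14, start=None):
    """wps: (x,y,z,yaw); prints tool-frame rows (m, rad)"""
    if start is None: _,p,y=state()
    else: p,y=np.array(start[:3],float),start[3]
    rows=[]
    for w in wps:
        while True:
            d=np.array(w[:3])-p; dy=(w[3]-y+np.pi)%(2*np.pi)-np.pi
            if w[3]-y>3.0: dy=w[3]-y
            n=max(1,int(np.ceil(max(np.linalg.norm(d)/step,abs(dy)/dyaw)-1e-6)))
            s=d/n; t=np.array([s[0]*np.cos(y)+s[1]*np.sin(y), s[0]*np.sin(y)-s[1]*np.cos(y), -s[2]]).round(0)
            a=-round(dy/n,2)
            rows.append([*(t/1000),a,grip])
            p=p+np.array([t[0]*np.cos(y)+t[1]*np.sin(y), t[0]*np.sin(y)-t[1]*np.cos(y), -t[2]]); y-=a
            if n==1: break
    for i in range(0,len(rows),5): print([[float(round(v,3)) for v in r] for r in rows[i:i+5]])
    print('ends',p.round(1),round(y,3))
E
python3 - <<'E'
from h import *
im=load('top')
print('needle',onz(im,119.1,193.3,74)); print(state()[1:])
pass
plan([(470,-300,300,1.6),(470,0,290,2.4),(429,313,260,3.136)],1)
E
```

```text
needle [624.98171278 315.61948733  74.        ]
(array([ 241.43182228, -576.11271267,  302.07776347]), np.float64(0.3968021078019957))
[[0.035, -0.018, 0.0, -0.13, 1.0], [0.037, -0.014, 0.0, -0.13, 1.0], [0.039, -0.009, 0.0, -0.13, 1.0], [0.04, -0.004, 0.0, -0.14, 1.0], [0.04, 0.002, 0.0, -0.13, 1.0]]
[[0.039, 0.007, 0.001, -0.14, 1.0], [0.038, 0.013, 0.0, -0.13, 1.0], [0.036, 0.017, 0.001, -0.14, 1.0], [0.033, 0.022, 0.0, -0.13, 1.0], [0.043, 0.001, 0.001, -0.11, 1.0]]
[[0.042, 0.006, 0.002, -0.12, 1.0], [0.041, 0.011, 0.001, -0.11, 1.0], [0.04, 0.015, 0.002, -0.12, 1.0], [0.038, 0.02, 0.001, -0.11, 1.0], [0.036, 0.024, 0.002, -0.12, 1.0]]
[[0.032, 0.029, 0.001, -0.11, 1.0], [0.03, 0.025, 0.004, -0.09, 1.0], [0.028, 0.028, 0.004, -0.09, 1.0], [0.025, 0.03, 0.004, -0.09, 1.0], [0.023, 0.033, 0.004, -0.09, 1.0]]
[[0.019, 0.034, 0.004, -0.09, 1.0], [0.016, 0.036, 0.003, -0.1, 1.0], [0.013, 0.037, 0.004, -0.09, 1.0], [0.01, 0.039, 0.003, -0.1, 1.0]]
ends [428.6 313.  260.1] 3.137
```

Candidates for the first reach: the carriage's black post is at top pixel (116,261), against the black needle holder at (117,192) and the black flap bar at (232,242). I choose the post at (116,261), because it is on the carriage 130 mm before the spot and the close crop shows this. Moving there now.

>>> {"method": "send_rows", "body": {
  "rows": [
    [0.035,-0.018,0,-0.13,1],
    [0.037,-0.014,0,-0.13,1],
    [0.039,-0.009,0,-0.13,1],
    [0.04,-0.004,0,-0.14,1],
    [0.04,0.002,0,-0.13,1]
  ]
}}

```text
t: 0.65
ee_pos: [368.9, -421.3, 302.5]
orientation: [-2.709, -1.591, 0.0]
ft_force: [0.9, -0.1, 0.1]
width: 87.8
```

>>> {"method": "send_rows", "body": {
  "rows": [
    [0.039,0.007,0.001,-0.14,1],
    [0.038,0.013,0,-0.13,1],
    [0.036,0.017,0.001,-0.14,1],
    [0.033,0.022,0,-0.13,1],
    [0.043,0.001,0.001,-0.11,1]
  ]
}}

```text
t: 1.15
ee_pos: [472.6, -256.7, 299.9]
orientation: [2.057, 2.371, 0.001]
ft_force: [1.1, 0.4, 0.1]
width: 87.7
```

>>> {"method": "send_rows", "body": {
  "rows": [
    [0.042,0.006,0.002,-0.12,1],
    [0.041,0.011,0.001,-0.11,1],
    [0.04,0.015,0.002,-0.12,1],
    [0.038,0.02,0.001,-0.11,1],
    [0.036,0.024,0.002,-0.12,1]
  ]
}}

```text
t: 1.65
ee_pos: [469.4, -41.8, 291.7]
orientation: [1.296, 2.862, 0.0]
ft_force: [0.7, 0.2, -0.3]
width: 87.9
```

>>> {"method": "send_rows", "body": {
  "rows": [
    [0.032,0.029,0.001,-0.11,1],
    [0.03,0.025,0.004,-0.09,1],
    [0.028,0.028,0.004,-0.09,1],
    [0.025,0.03,0.004,-0.09,1],
    [0.023,0.033,0.004,-0.09,1]
  ]
}}

```text
t: 2.15
ee_pos: [449.3, 157.8, 274.5]
orientation: [0.595, 3.085, -0.0]
ft_force: [0.4, -0.5, 1.3]
width: 87.8
```

>>> {"method": "send_rows", "body": {
  "rows": [
    [0.019,0.034,0.004,-0.09,1],
    [0.016,0.036,0.003,-0.1,1],
    [0.013,0.037,0.004,-0.09,1],
    [0.01,0.039,0.003,-0.1,1],
    [0,0,0,0,1]
  ]
}}

```text
t: 2.65
ee_pos: [428.1, 316.4, 260.3]
orientation: [-0.002, 3.141, 0.002]
ft_force: [0.9, 0.2, 0.8]
width: 87.9
```

Run:
```python
from h import *
im=grab('wrist'); cv2.imwrite('pics/w1.png',im['color']); print(state()[1:])
print(ray(im,280,210)); print('proj post top, mid',proj(im,(429,313,100)),proj(im,(429,313,82)),'needle',proj(im,(622,313,74)))
```

```text
(array([428.07171366, 314.44285516, 260.22660755]), np.float64(3.139994225309822))
(array([353.70769888, 316.64456976, 342.92163593]), array([ 0.27936695, -0.00623459, -0.96021256]))
proj post top, mid [277.11814327 216.1916502 ] [277.44748837 209.21826942] needle [278.18546717 405.33893525]
```

View pics/w1.png

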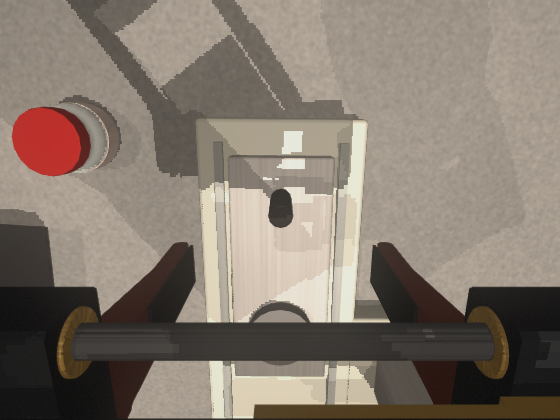

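The wrist view shows the post centred between the open fingers, with its top at (281,214), and the red-lid jar well clear at (52,140). I'll go down and grip.

>>> {"method": "send_rows", "body": {
  "rows": [
    [0,0,0.04,0,1],
    [0,0,0.04,0,1],
    [0,0,0.037,0,1],
    [0,0,0,0,1],
    [0,0,0,0,-1]
  ]
}}

```text
t: 3.2
ee_pos: [428.8, 311.8, 143.9]
orientation: [-0.01, -3.14, 0.002]
ft_force: [-0.4, 0.3, 0.8]
width: 82.6
```

>>> {"method": "send_rows", "body": {
  "rows": [
    [0,0,0,0,-1],
    [0,0,0,0,-1],
    [0,0,0,0,-1],
    [0,0,0,0,-1],
    [0,0,0,0,-1]
  ]
}}

```text
t: 3.7
ee_pos: [428.9, 312.9, 144.2]
orientation: [0.008, 3.141, 0.001]
ft_force: [-0.4, 0.5, 0.6]
width: 43.1
```

>>> {"method": "send_rows", "body": {
  "rows": [
    [0,0,0,0,-1],
    [0,0,0,0,-1],
    [0,0,0,0,-1],
    [0,0,0,0,-1],
    [0,0,0,0,-1]
  ]
}}

```text
t: 4.2
ee_pos: [429.2, 314.7, 143.7]
orientation: [0.008, 3.14, 0.005]
ft_force: [-0.8, 11.3, -6.1]
width: 17.4
```

>>> {"method": "send_rows", "body": {
  "rows": [
    [-0.01,0,0,0,-1],
    [-0.015,0,0,0,-1],
    [-0.015,0,0,0,-1],
    [-0.015,0,0,0,-1],
    [0,0,0,0,-1]
  ]
}}

```text
t: 4.7
ee_pos: [485.8, 314.3, 143.7]
orientation: [0.008, 3.139, 0.005]
ft_force: [3.2, 8.5, -3.9]
width: 17.7
```

Run:
```python
from h import *
o,p,y=state(); print(p,y,o['ft_force'],o['width'])
im=grab('top'); a=cv2.resize(im['color'][172:242,85:165],None,fx=8,fy=8,interpolation=cv2.INTER_CUBIC); cv2.imwrite('pics/t2.png',np.clip(a*1.5,0,255).astype('uint8'))
im=grab('wrist'); cv2.imwrite('pics/w2.png',im['color']); 
im=grab('side'); a=cv2.resize(im['color'][270:400,210:380],None,fx=4,fy=4,interpolation=cv2.INTER_CUBIC); cv2.imwrite('pics/s2.png',a)
```

```text
[485.75560109 314.29629478 143.68458857] 3.136228403144928 [ 3.19824622  8.45223352 -3.86306912] 17.71418217528825
```

View pics/t2.png

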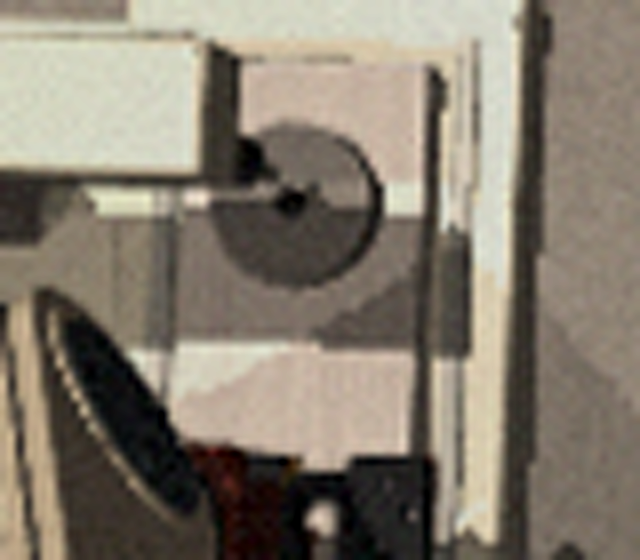

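View pics/w2.png

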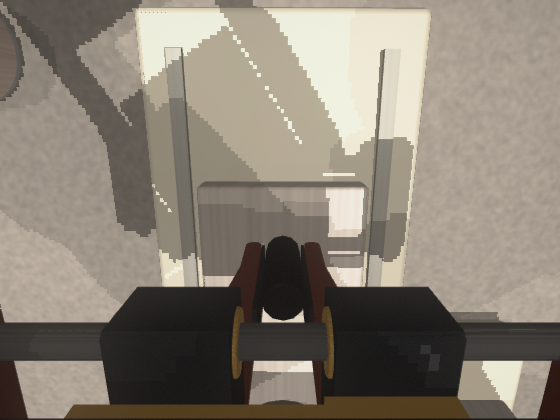

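View pics/s2.png

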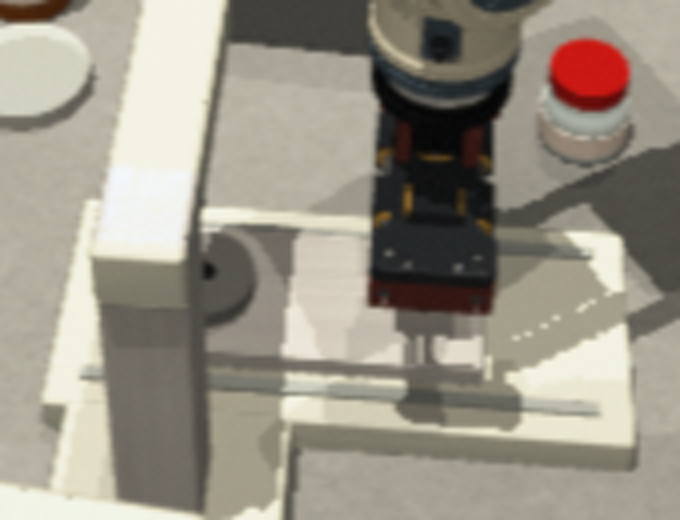

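Run:
```python
from h import *
im=load('top'); a=cv2.resize(im['color'][184:204,108:132],None,fx=30,fy=30,interpolation=cv2.INTER_CUBIC); cv2.imwrite('pics/t3.png',np.clip(a*2.2,0,255).astype('uint8'))
print('spot',onz(im,120.9,196.8,61))
for x in (620,622,624): print(x,[ (proj(im,(x,314.5,z))).round(2) for z in (74,61)])
```

```text
spot [616.36802218 313.8780725   61.        ]
620 [array([119.41, 195.02]), array([120.74, 195.56])]
622 [array([119.44, 194.33]), array([120.78, 194.88])]
624 [array([119.47, 193.64]), array([120.81, 194.2 ])]
```

View pics/t3.png

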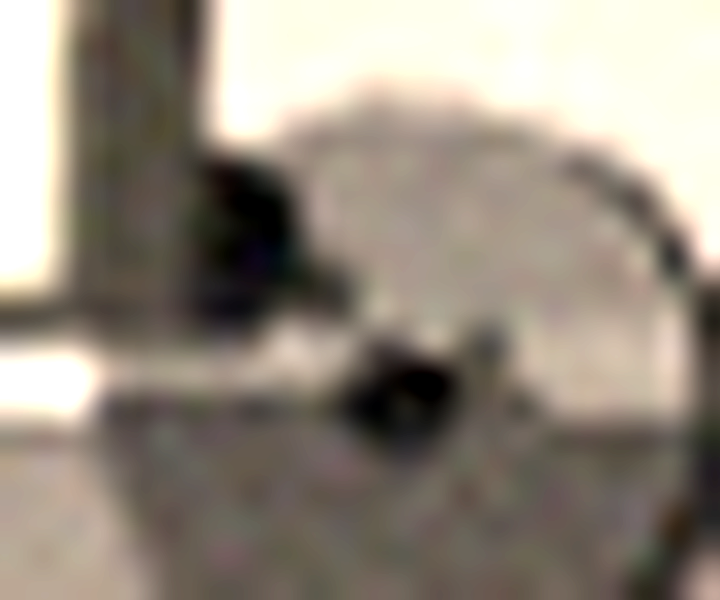

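Needle tip is at px (119.0,193.4) and the spot at (120.95,196.8), so the spot is still about 7–8 mm short. I'll push on 7 mm, then let go and check from close with the wrist camera.

>>> {"method": "send_rows", "body": {
  "rows": [
    [-0.003,0,0,0,-1],
    [-0.004,0,0,0,-1],
    [0,0,0,0,-1],
    [0,0,0,0,-1],
    [0,0,0,0,-1]
  ]
}}

```text
t: 5.35
ee_pos: [491.1, 314.3, 143.7]
orientation: [0.008, 3.14, 0.005]
ft_force: [-1.2, 8.4, -4.0]
width: 17.2
```

>>> {"method": "send_rows", "body": {
  "rows": [
    [0,0,0,0,-0.2],
    [0,0,0,0,-0.2],
    [0,0,0,0,-0.2],
    [0,0,0,0,-0.2],
    [0,0,0,0,-0.2]
  ]
}}

```text
t: 5.85
ee_pos: [490.7, 312.3, 143.7]
orientation: [-0.008, -3.141, 0.0]
ft_force: [-0.3, 0.5, -0.3]
width: 34.9
```

Run:
```python
from h import *
# desired camera at (635,170,~300): tool yaw? camera offset +74 along tool x, 82 above TCP. 
w=load('wrist'); print(w['camera_matrix'])
plan([(492,314,230,3.136),(535,250,240,3.136),(690,180,260,3.136)],-0.2)
```

```text
[[355.27111905   0.         282.39880333]
 [  0.         355.27111905 207.55572638]
 [  0.           0.           1.        ]]
[[-0.001, 0.001, -0.043, 0.0, -0.2], [-0.0, 0.001, -0.043, 0.0, -0.2], [-0.022, -0.032, -0.005, 0.0, -0.2], [-0.022, -0.032, -0.005, 0.0, -0.2], [-0.039, -0.017, -0.005, 0.0, -0.2]]
[[-0.039, -0.017, -0.005, 0.0, -0.2], [-0.038, -0.018, -0.005, 0.0, -0.2], [-0.039, -0.017, -0.005, 0.0, -0.2]]
ends [690.  180.3 259.7] 3.137
```

>>> {"method": "send_rows", "body": {
  "rows": [
    [0,0,-0.043,0,-0.2],
    [0,0,-0.043,0,-0.2],
    [-0.004,-0.045,-0.01,0,-0.2],
    [-0.01,-0.045,-0.01,0,-0.2],
    [-0.02,-0.04,-0.005,0,-0.2]
  ]
}}

```text
t: 6.35
ee_pos: [523.4, 180.9, 255.9]
orientation: [0.006, 3.141, 0.0]
ft_force: [1.1, -0.1, -0.3]
width: 35.0
```

>>> {"method": "send_rows", "body": {
  "rows": [
    [-0.04,-0.03,-0.004,0,-0.2],
    [-0.045,0,0,0,-0.2],
    [-0.045,0,0,0,-0.2],
    [-0.045,0,0,0,-0.2],
    [0,0,0,0,-0.2]
  ]
}}

```text
t: 6.85
ee_pos: [703.2, 150.8, 258.3]
orientation: [0.01, 3.138, 0.001]
ft_force: [0.3, -1.0, 0.6]
width: 35.0
```

Run:
```python
from h import *
im=grab('wrist'); cv2.imwrite('pics/w3.png',im['color']); print(state()[1:],ray(im,280,210)[0])
print(proj(im,(624,313.5,74)),proj(im,(624,313.5,61)),proj(im,(620,313.5,61)))
im=grab('top'); a=cv2.resize(im['color'][172:242,85:165],None,fx=8,fy=8,interpolation=cv2.INTER_CUBIC); cv2.imwrite('pics/t4.png',np.clip(a*1.5,0,255).astype('uint8'))
```

```text
(array([700.380921  , 150.94241869, 257.77380981]), np.float64(3.1355560822941992)) [628.57046332 151.65219061 340.66006428]
[508.24750222  97.3054379 ] [497.69088978  97.6931704 ] [498.54599034  92.10403406]
```

View pics/w3.png

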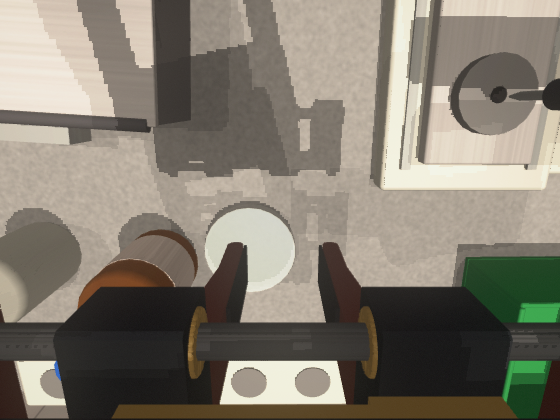

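View pics/t4.png

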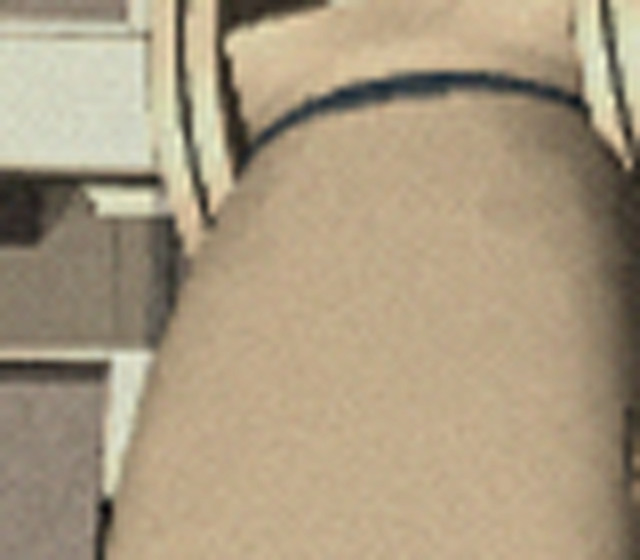

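Run:
```python
from h import *
im=load('wrist'); a=cv2.resize(im['color'][50:145,435:560],None,fx=6,fy=6,interpolation=cv2.INTER_CUBIC); cv2.imwrite('pics/w4.png',np.clip(a*1.6,0,255).astype('uint8'))
```

```text
(no output)
```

View pics/w4.png

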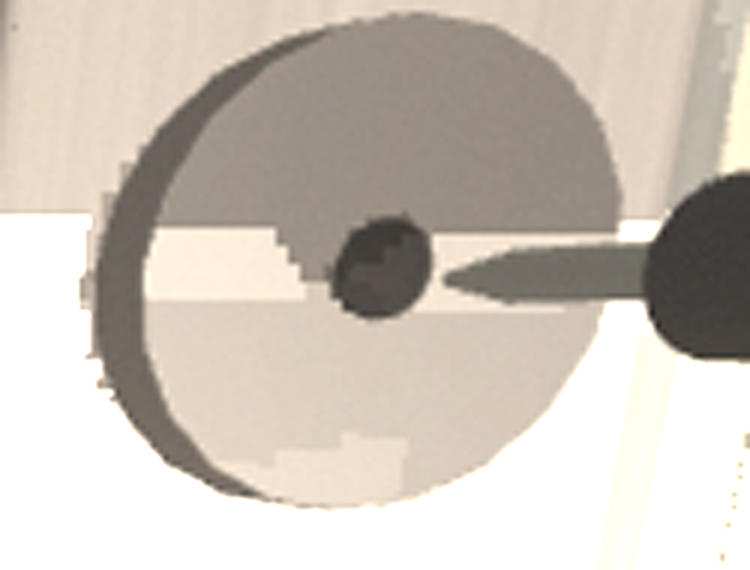

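Run:
```python
from h import *
im=load('wrist'); print(onz(im,508.75,96.1,74),onz(im,498.25,94.25,61))
```

```text
[623.17677327 313.72103934  74.        ] [621.53207004 313.52424468  61.        ]
```

The wrist view shows the needle tip at (508.8,96.1) and the spot centre at (498.3,94.3). That puts the spot at x=621.5 against the tip at 623.2, so it is 1.6 mm short. I'll go back, grip the post and nudge it.

>>> {"method": "send_rows", "body": {
  "rows": [
    [0.045,0,0,0,0],
    [0.045,0,0,0,0],
    [0.045,0,0,0,0],
    [0.038,0.03,0.004,0,0],
    [0.02,0.04,0.005,0,0]
  ]
}}

```text
t: 7.45
ee_pos: [501.3, 221.2, 249.8]
orientation: [-0.01, -3.139, 0.002]
ft_force: [0.5, 1.1, 0.7]
width: 43.5
```

>>> {"method": "send_rows", "body": {
  "rows": [
    [0.01,0.045,0.01,0,0],
    [0.005,0.045,0.01,0,0],
    [0,0,0,0,0],
    [0,0,0,0,0]
  ]
}}

```text
t: 7.85
ee_pos: [489.6, 312.8, 229.5]
orientation: [-0.003, -3.14, 0.002]
ft_force: [0.3, -0.4, -0.1]
width: 44.2
```

>>> {"method": "send_rows", "body": {
  "rows": [
    [-0.001,0,0.043,0,0],
    [0,0,0.043,0,0],
    [0,0,0,0,-1],
    [0,0,0,0,-1],
    [0,0,0,0,-1]
  ]
}}

```text
t: 8.35
ee_pos: [493.6, 312.4, 145.9]
orientation: [0.009, 3.139, 0.002]
ft_force: [-0.3, -0.2, 0.6]
width: 23.5
```

>>> {"method": "send_rows", "body": {
  "rows": [
    [0,0,0,0,-1],
    [0,0,0,0,-1],
    [0,0,0,0,-1],
    [0,0,0,0,-1]
  ]
}}

```text
t: 8.75
ee_pos: [493.8, 314.2, 146.1]
orientation: [0.008, 3.137, 0.006]
ft_force: [-0.2, 7.5, -3.1]
width: 17.5
```

>>> {"method": "send_rows", "body": {
  "rows": [
    [-0.001,0,0,0,-1],
    [-0.001,0,0,0,-1],
    [0,0,0,0,-1],
    [0,0,0,0,-1]
  ]
}}

```text
t: 9.15
ee_pos: [495.3, 314.2, 146.1]
orientation: [0.008, 3.138, 0.006]
ft_force: [-2.3, 8.3, -0.9]
width: 17.4
```

>>> {"method": "send_rows", "body": {
  "rows": [
    [0,0,0,0,0],
    [0,0,0,0,0],
    [0,0,0,0,0],
    [0,0,-0.043,0,0],
    [0,0,-0.043,0,0]
  ]
}}

```text
t: 9.65
ee_pos: [493.9, 311.8, 229.8]
orientation: [-0.008, -3.139, 0.003]
ft_force: [1.2, 0.8, 0.2]
width: 43.9
```

>>> {"method": "send_rows", "body": {
  "rows": [
    [-0.004,-0.045,-0.01,0,0],
    [-0.01,-0.045,-0.01,0,0],
    [-0.02,-0.04,-0.005,0,0],
    [-0.035,-0.03,-0.004,0,0],
    [-0.045,0,0,0,0]
  ]
}}

```text
t: 10.15
ee_pos: [608.1, 148.1, 260.2]
orientation: [0.012, 3.141, -0.001]
ft_force: [0.4, 0.8, -0.0]
width: 43.7
```

>>> {"method": "send_rows", "body": {
  "rows": [
    [-0.045,0,0,0,0],
    [-0.045,0,0,0,0],
    [0,0,0,0,0],
    [0,0,0,0,0]
  ]
}}

```text
t: 10.55
ee_pos: [697.9, 151.0, 258.0]
orientation: [-0.009, -3.141, 0.0]
ft_force: [-0.8, 0.7, 0.8]
width: 44.0
```

Run:
```python
from h import *
im=grab('wrist'); print(state()[1:])
a=cv2.resize(im['color'][50:145,435:560],None,fx=6,fy=6,interpolation=cv2.INTER_CUBIC); cv2.imwrite('pics/w5.png',np.clip(a*1.6,0,255).astype('uint8'))
```

```text
(array([696.99535907, 151.19913344, 258.22267888]), np.float64(3.1364066209733275))
```

View pics/w5.png

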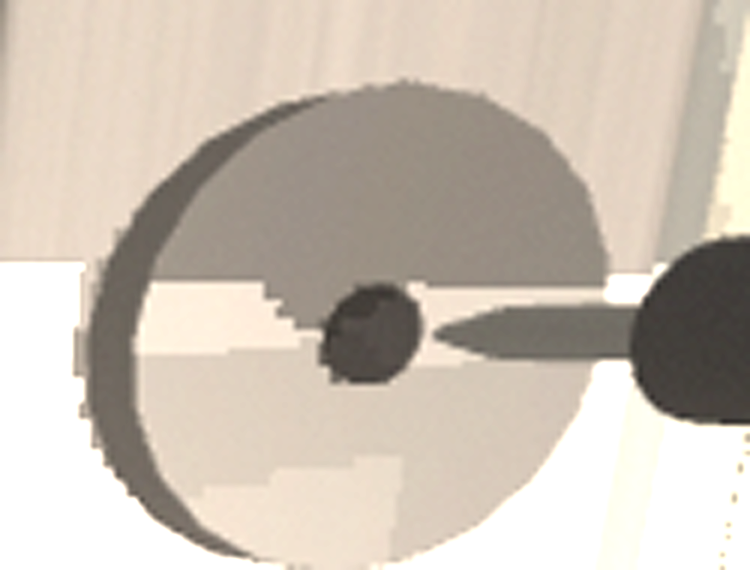

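Run:
```python
from h import *
im=load('wrist'); f=lambda u,v:(435+(u-2.5)/6,50+(v-2.5)/6)
print(onz(im,*f(433,333),74),onz(im,*f(371,334),61))
# flap yaw -0.0705; tool x along box y?  jaws along box x -> tool y along box x; yaw candidates
_,p,y=state()
for ps in (-0.07+np.pi/2,-0.07-np.pi/2+2*np.pi): print(ps, 'q6',np.arctan2(-17,489)+np.pi/2-ps)
```

```text
[623.0898068  313.40059365  74.        ] [623.13581686 313.48046211  61.        ]
1.5007963267948965 q6 0.035249169186844176
4.642388980384689 q6 -3.1063434844029487
```

The close crop puts tip and spot both at (623.1,313.4), within 0.1 mm, so the carriage is set. Next is the flap bar.

Run:
```python
from h import *
plan([(489,-17,250,1.50)],0)
```

```text
[[0.017, -0.014, 0.001, 0.14, 0.0], [0.015, -0.016, 0.001, 0.14, 0.0], [0.013, -0.018, 0.001, 0.14, 0.0], [0.01, -0.02, 0.001, 0.14, 0.0], [0.007, -0.021, 0.001, 0.13, 0.0]]
[[0.004, -0.022, 0.0, 0.14, 0.0], [0.001, -0.022, 0.001, 0.13, 0.0], [-0.002, -0.022, 0.0, 0.14, 0.0], [-0.005, -0.022, 0.001, 0.13, 0.0], [-0.007, -0.021, 0.0, 0.14, 0.0]]
[[-0.011, -0.02, 0.001, 0.13, 0.0], [-0.013, -0.019, 0.0, 0.14, 0.0]]
ends [489.1 -17.4 250.2] 1.496
```

>>> {"method": "send_rows", "body": {
  "rows": [
    [0.017,-0.014,0.001,0.14,0],
    [0.015,-0.016,0.001,0.14,0],
    [0.013,-0.018,0.001,0.14,0],
    [0.01,-0.02,0.001,0.14,0],
    [0.007,-0.021,0.001,0.13,0]
  ]
}}

```text
t: 11.1
ee_pos: [609.1, 82.0, 254.1]
orientation: [-1.077, -2.951, 0.0]
ft_force: [0.6, -0.3, 0.3]
width: 43.9
```

>>> {"method": "send_rows", "body": {
  "rows": [
    [0.004,-0.022,0,0.14,0],
    [0.001,-0.022,0.001,0.13,0],
    [-0.002,-0.022,0,0.14,0],
    [-0.005,-0.022,0.001,0.13,0],
    [-0.007,-0.021,0,0.14,0]
  ]
}}

```text
t: 11.6
ee_pos: [523.0, 11.7, 252.0]
orientation: [-1.999, -2.423, 0.001]
ft_force: [0.4, 0.1, -0.2]
width: 43.7
```

>>> {"method": "send_rows", "body": {
  "rows": [
    [-0.011,-0.02,0.001,0.13,0],
    [-0.013,-0.019,0,0.14,0],
    [0,0,0,0,0],
    [0,0,0,0,0]
  ]
}}

```text
t: 12.0
ee_pos: [489.3, -16.8, 251.2]
orientation: [2.299, 2.14, 0.001]
ft_force: [-0.3, 0.7, 0.1]
width: 44.4
```

Run:
```python
from h import *
im=grab('wrist'); cv2.imwrite('pics/w6.png',im['color']); print(state()[1:])
for p in [(489.1,-17.4,130),(491.9,22.4,130),(486.3,-57.2,130)]: print(proj(im,p))
```

```text
(array([490.0246597 , -16.67975304, 251.24062988]), np.float64(1.4995194044597566))
[281.59002215 235.48689274]
[281.41445776 170.73750403]
[281.7487821  294.03868234]
```

View pics/w6.png

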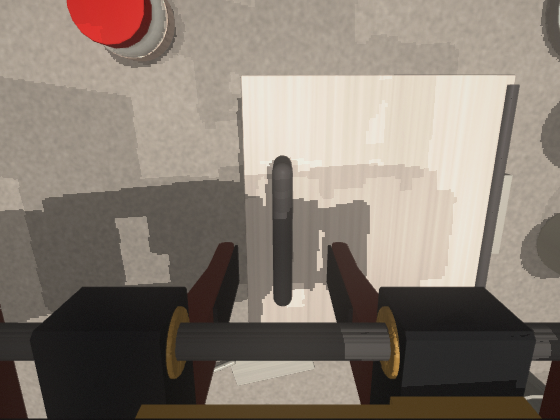

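The bar lies between the fingers (u≈283, v 158–304) and parallel to them, as predicted. Going down and gripping.

>>> {"method": "send_rows", "body": {
  "rows": [
    [0,0,0.03,0,0],
    [0,0,0.03,0,0],
    [0,0,0,0,-1],
    [0,0,0,0,-1],
    [0,0,0,0,-1]
  ]
}}

```text
t: 12.55
ee_pos: [491.0, -16.8, 191.8]
orientation: [2.3, 2.138, 0.002]
ft_force: [0.1, 0.7, 0.3]
width: 23.6
```

>>> {"method": "send_rows", "body": {
  "rows": [
    [0,0,0,0,-1],
    [0,0,0,0,-1],
    [0,0,0,0,-1],
    [0,0,0,0,-1],
    [0,0,0,0,-1]
  ]
}}

```text
t: 13.05
ee_pos: [489.3, -16.9, 191.6]
orientation: [-2.301, -2.138, 0.001]
ft_force: [-4.9, 1.0, 5.0]
width: 11.1
```

Run:
```python
from h import *
o,p,y=state(); print(p,y,o['width'])
# arc in box frame
th0=np.arctan2(38,145); r=np.hypot(145,38)
ths=np.linspace(0,1.68,14)
X=-r*np.cos(ths+th0); Z=r*np.sin(ths+th0)
print(np.c_[ths[1:],np.diff(X),np.diff(Z)].round(1))
```

```text
[489.3455756  -16.94606539 191.64906084] 1.4970347000381312 11.068355851321767
[[ 0.1  6.1 18.4]
 [ 0.3  8.4 17.4]
 [ 0.4 10.6 16.2]
 [ 0.5 12.6 14.7]
 [ 0.6 14.4 13. ]
 [ 0.8 15.9 11. ]
 [ 0.9 17.2  8.8]
 [ 1.  18.2  6.6]
 [ 1.2 18.9  4.1]
 [ 1.3 19.3  1.7]
 [ 1.4 19.3 -0.8]
 [ 1.6 19.1 -3.3]
 [ 1.7 18.5 -5.7]]
```

>>> {"method": "send_rows", "body": {
  "rows": [
    [0,0.003,-0.009,0,-1],
    [0,0.003,-0.009,0,-1],
    [0,0.008,-0.017,0,-1],
    [0,0.011,-0.016,0,-1],
    [0,0.013,-0.015,0,-1]
  ]
}}

```text
t: 13.55
ee_pos: [524.3, -19.5, 257.4]
orientation: [-2.297, -2.133, 0.01]
ft_force: [-14.8, 2.5, 5.8]
width: 10.9
```

>>> {"method": "send_rows", "body": {
  "rows": [
    [0,0.014,-0.013,0,-1],
    [0,0.016,-0.011,0,-1],
    [0,0.017,-0.009,0,-1],
    [0,0.018,-0.007,0,-1],
    [0,0.019,-0.004,0,-1]
  ]
}}

```text
t: 14.05
ee_pos: [612.3, -26.1, 303.7]
orientation: [2.301, 2.137, 0.002]
ft_force: [-4.9, -0.1, 3.9]
width: 11.4
```

>>> {"method": "send_rows", "body": {
  "rows": [
    [0,0.019,-0.002,0,-1],
    [0,0.019,0.001,0,-1],
    [0,0.019,0.003,0,-1],
    [0,0.019,0.006,0,-1],
    [0,0,0,0,-1]
  ]
}}

```text
t: 14.55
ee_pos: [690.1, -32.2, 294.2]
orientation: [2.299, 2.135, 0.005]
ft_force: [2.4, -1.8, 3.2]
width: 11.1
```

Run:
```python
from h import *
o,p,y=state(); print(p,y,o['width'],o['ft_force'])
im=grab('side'); cv2.imwrite('pics/s3.png',im['color'])
```

```text
[690.11066895 -32.16675792 294.18823883] 1.4967972077795053 11.056361124730742 [ 2.43075375 -1.83243102  3.22254379]
```

View pics/s3.png

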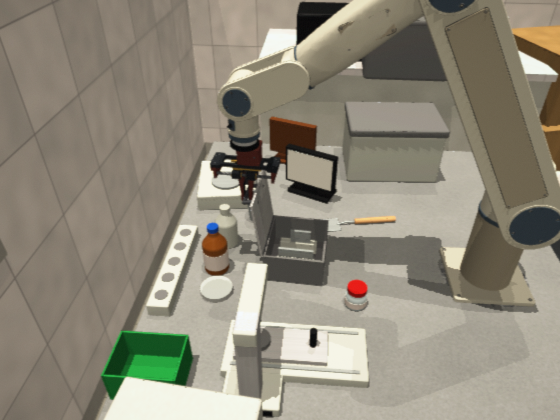

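The side view shows the flap standing open at (262,215), about 1.69 rad, with the gripper still at the bar. I'll open the fingers slightly and back out upwards.

>>> {"method": "send_rows", "body": {
  "rows": [
    [0,0,0,0,-0.55],
    [0,0,0,0,-0.55],
    [0,0,0,0,-0.55],
    [0,0.001,0,0,-0.55],
    [0,0,-0.02,0,-0.55]
  ]
}}

```text
t: 15.1
ee_pos: [686.8, -31.7, 309.9]
orientation: [-2.299, -2.135, 0.006]
ft_force: [-0.4, 0.0, 0.5]
width: 19.5
```

>>> {"method": "send_rows", "body": {
  "rows": [
    [0,0,-0.03,0,-0.55],
    [0,0,-0.03,0,-0.55],
    [0,0,-0.03,0,-0.55],
    [0,-0.02,-0.01,0,-0.55],
    [0,-0.045,0,0,-0.55]
  ]
}}

```text
t: 15.6
ee_pos: [625.2, -27.1, 414.5]
orientation: [2.3, 2.135, 0.005]
ft_force: [-0.2, 0.4, 0.3]
width: 19.9
```

>>> {"method": "send_rows", "body": {
  "rows": [
    [0,-0.045,0,0,-0.55],
    [0,-0.045,0,0,-0.2],
    [0,-0.045,0,0,-0.2],
    [0,-0.045,0,0,-0.2],
    [0,0,0,0,-0.2]
  ]
}}

```text
t: 16.1
ee_pos: [439.0, -13.3, 412.3]
orientation: [-2.3, -2.137, 0.003]
ft_force: [-0.1, 0.3, 0.5]
width: 35.4
```

Run:
```python
from h import *
o,p,y=state(); print(p,y,o['width'],o['ft_force'])
for n in ('side','top','wrist'):
    im=grab(n); cv2.imwrite(f'pics/{n}7.png',im['color'])
```

```text
[438.99891026 -13.27401978 412.25196103] 1.49706607703526 35.41546380604408 [-0.1243314   0.34794353  0.47882709]
```

View pics/wrist7.png

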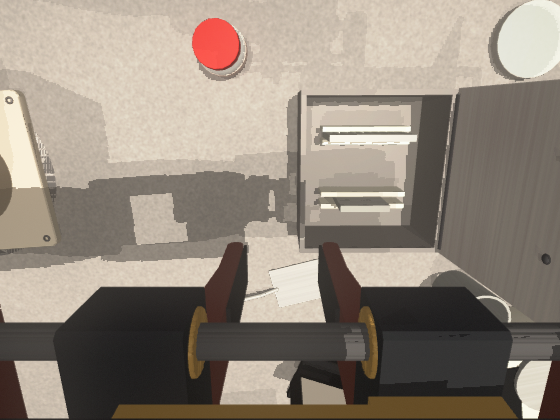

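View pics/side7.png

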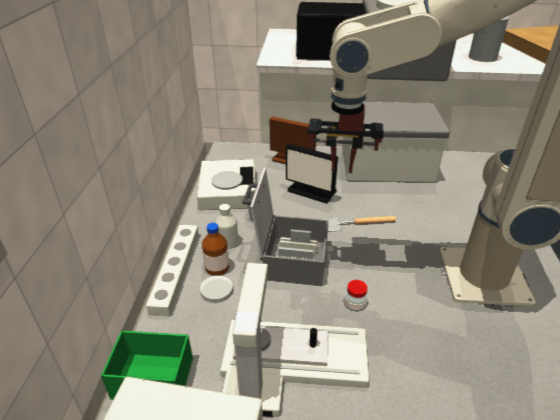

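View pics/top7.png

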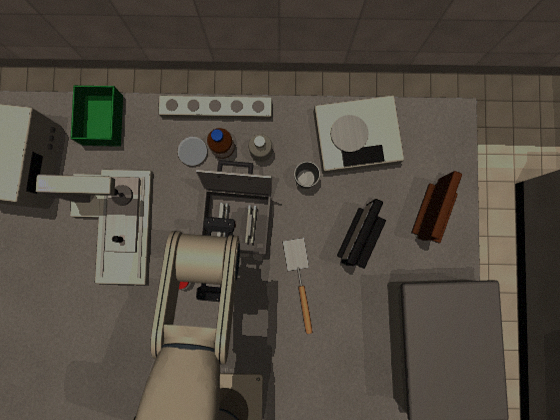

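Run:
```python
from h import *
im=load('wrist'); a=cv2.resize(im['color'][80:255,290:460],None,fx=4,fy=3.4,interpolation=cv2.INTER_CUBIC)
a=cv2.resize(im['color'][80:255,290:460],None,fx=3.4,fy=3.4,interpolation=cv2.INTER_NEAREST); cv2.imwrite('pics/w8.png',(a*.8).astype('uint8'))
P=cloud(im)
for v in (128,132,136,140,143,190,194,198,203,207,211): print(v,[tuple(P[v,u].round(0).astype(int)) for u in range(315,425,10)])
```

```text
128 [(np.int64(492), np.int64(30), np.int64(8)), (np.int64(501), np.int64(32), np.int64(41)), (np.int64(514), np.int64(31), np.int64(40)), (np.int64(526), np.int64(30), np.int64(41)), (np.int64(539), np.int64(29), np.int64(41)), (np.int64(551), np.int64(28), np.int64(41)), (np.int64(564), np.int64(27), np.int64(41)), (np.int64(576), np.int64(26), np.int64(42)), (np.int64(588), np.int64(25), np.int64(42)), (np.int64(601), np.int64(24), np.int64(43)), (np.int64(626), np.int64(20), np.int64(7))]
132 [(np.int64(491), np.int64(25), np.int64(8)), (np.int64(501), np.int64(27), np.int64(40)), (np.int64(514), np.int64(26), np.int64(42)), (np.int64(526), np.int64(25), np.int64(44)), (np.int64(544), np.int64(22), np.int64(15)), (np.int64(554), np.int64(22), np.int64(27)), (np.int64(564), np.int64(22), np.int64(38)), (np.int64(575), np.int64(21), np.int64(44)), (np.int64(587), np.int64(21), np.int64(48)), (np.int64(599), np.int64(20), np.int64(48)), (np.int64(627), np.int64(15), np.int64(6))]
136 [(np.int64(491), np.int64(20), np.int64(7)), (np.int64(501), np.int64(22), np.int64(41)), (np.int64(
[... 3736 characters left out ...]
int64(82)), (np.int64(566), np.int64(-65), np.int64(81)), (np.int64(590), np.int64(-78), np.int64(43)), (np.int64(615), np.int64(-90), np.int64(5)), (np.int64(623), np.int64(-86), np.int64(22))]
211 [(np.int64(486), np.int64(-86), np.int64(6)), (np.int64(500), np.int64(-87), np.int64(7)), (np.int64(515), np.int64(-88), np.int64(6)), (np.int64(517), np.int64(-66), np.int64(82)), (np.int64(529), np.int64(-67), np.int64(83)), (np.int64(541), np.int64(-67), np.int64(84)), (np.int64(553), np.int64(-69), np.int64(82)), (np.int64(565), np.int64(-70), np.int64(83)), (np.int64(601), np.int64(-95), np.int64(6)), (np.int64(615), np.int64(-96), np.int64(7)), (np.int64(624), np.int64(-92), np.int64(22))]
```

View pics/w8.png

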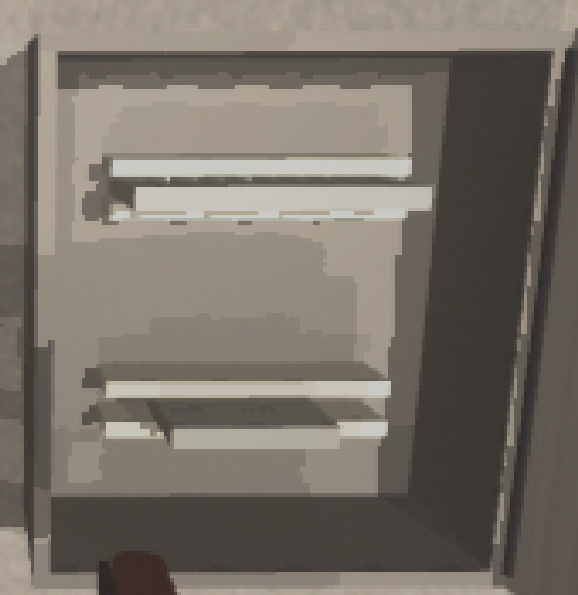

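Run:
```python
from h import *
im=load('wrist'); 
f=lambda u,v:(290+u/3.4-.5,80+v/3.4-.5)
for u,v in [(135,187),(135,211),(433,187),(433,210),(135,199),(433,198.5),(284,199)]: print(onz(im,*f(u,v),82).round(1))
P=cloud(im); m=np.zeros((420,560),bool); m[130:148,320:425]=1; m&=(P[...,2]>76)
r=cv2.minAreaRect(P[m][:,:2].astype(np.float32)); print(m.sum(),r, P[m].mean(0))
c,s=np.cos(-.0705),np.sin(-.0705)
for cx,cy in [(549,-21.6)]: print('box pred slot',cx-s*42,cy+c*42)
# box interior rim edges
```

```text
[501.1  26.6  82. ]
[500.8  18.6  82. ]
[601.2  19.1  82. ]
[601.5  11.4  82. ]
[501.   22.6  82. ]
[601.3  15.3  82. ]
[551.2  18.9  82. ]
680 ((550.9371337890625, 19.315135955810547), (7.917980194091797, 100.35010528564453), 85.85641479492188) [551.47678686  19.35390714  82.1613807 ]
box pred slot 551.9585477911089 20.295667973762207
```

The narrow blank is in the -y slot (wrist px ≈(365,207), about 60 mm wide). The wide plate is in the +y slot (px 330–417, v≈138, about 100 mm wide), centred at (551,19) with its top at z=82. I'll move over the plate.

Run:
```python
from h import *
plan([(551,19.2,250,3.07)],-0.2)
```

```text
[[0.003, 0.009, 0.014, -0.13, -0.2], [0.002, 0.009, 0.014, -0.13, -0.2], [0.001, 0.009, 0.014, -0.13, -0.2], [-0.0, 0.009, 0.013, -0.13, -0.2], [-0.001, 0.009, 0.014, -0.13, -0.2]]
[[-0.003, 0.009, 0.013, -0.13, -0.2], [-0.004, 0.009, 0.014, -0.13, -0.2], [-0.005, 0.008, 0.013, -0.13, -0.2], [-0.005, 0.007, 0.014, -0.13, -0.2], [-0.007, 0.007, 0.013, -0.13, -0.2]]
[[-0.007, 0.006, 0.014, -0.14, -0.2], [-0.008, 0.004, 0.013, -0.13, -0.2]]
ends [550.9  18.8 250.3] 3.067
```

>>> {"method": "send_rows", "body": {
  "rows": [
    [0.003,0.009,0.014,-0.13,-0.2],
    [0.002,0.009,0.014,-0.13,-0.2],
    [0.001,0.009,0.014,-0.13,-0.2],
    [0,0.009,0.013,-0.13,-0.2],
    [-0.001,0.009,0.014,-0.13,-0.2]
  ]
}}

```text
t: 16.75
ee_pos: [489.9, -0.4, 342.9]
orientation: [1.492, 2.765, 0.0]
ft_force: [-0.2, 0.4, 0.6]
width: 35.2
```

>>> {"method": "send_rows", "body": {
  "rows": [
    [-0.003,0.009,0.013,-0.13,-0.2],
    [-0.004,0.009,0.014,-0.13,-0.2],
    [-0.005,0.008,0.013,-0.13,-0.2],
    [-0.005,0.007,0.014,-0.13,-0.2],
    [-0.007,0.007,0.013,-0.13,-0.2]
  ]
}}

```text
t: 17.25
ee_pos: [534.9, 13.3, 275.3]
orientation: [-0.531, -3.096, 0.0]
ft_force: [-0.3, 0.6, -0.5]
width: 35.2
```

>>> {"method": "send_rows", "body": {
  "rows": [
    [-0.007,0.006,0.014,-0.14,-0.2],
    [-0.008,0.004,0.013,-0.13,-0.2],
    [0,0,0,0,-0.2],
    [0,0,0,0,-0.2],
    [0,0,0,0,-0.2]
  ]
}}

```text
t: 17.75
ee_pos: [550.7, 18.7, 249.9]
orientation: [0.122, 3.139, 0.0]
ft_force: [0.3, -0.1, -0.3]
width: 35.1
```

Run:
```python
from h import *
o,p,y=state(); print(p,y,o['width'])
im=grab('wrist'); cv2.imwrite('pics/w9.png',im['color'])
print(proj(im,(501,22.8,82)),proj(im,(601,15.4,82)))
```

```text
[550.74680424  18.73872105 249.93237323] 3.06419435919413 35.135248914715376
[282.3070674  143.25324698] [282.85171733 274.23417257]
```

View pics/w9.png

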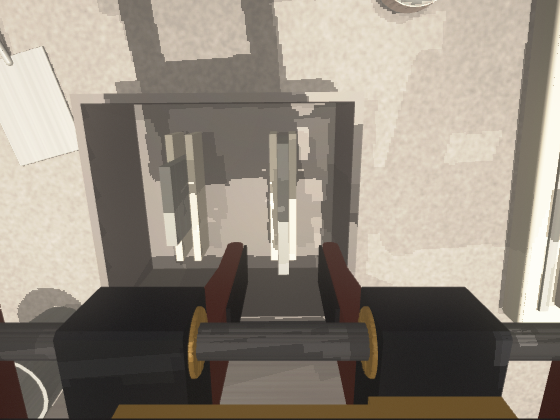

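The plate's top edge is at u≈283, centred between the fingers and parallel to them. Going down and pinching.

>>> {"method": "send_rows", "body": {
  "rows": [
    [0,0,0.04,0,-0.2],
    [0,0,0.04,0,-0.2],
    [0,0,0.03,0,-0.2],
    [0,0,0,0,-0.2],
    [0,0,0,0,-1]
  ]
}}

```text
t: 18.3
ee_pos: [550.7, 18.7, 140.4]
orientation: [0.119, 3.139, -0.0]
ft_force: [0.4, 1.1, -0.2]
width: 29.9
```

>>> {"method": "send_rows", "body": {
  "rows": [
    [0,0,0,0,-1],
    [0,0,0,0,-1],
    [0,0,0,0,-1],
    [0,0,0,0,-1],
    [0,0,0,0,-1]
  ]
}}

```text
t: 18.8
ee_pos: [551.2, 18.9, 141.2]
orientation: [0.117, 3.137, 0.0]
ft_force: [-1.5, 0.1, 7.6]
width: 7.8
```

>>> {"method": "send_rows", "body": {
  "rows": [
    [0,0,-0.01,0,-1],
    [0,0,-0.02,0,-1],
    [0,0,-0.03,0,-1],
    [0,0,-0.035,0,-1],
    [0,0,-0.03,0,-1]
  ]
}}

```text
t: 19.3
ee_pos: [550.2, 18.8, 266.8]
orientation: [0.118, 3.139, 0.0]
ft_force: [0.3, -1.8, -2.6]
width: 8.0
```

Run:
```python
from h import *
o,p,y=state(); print(p,y,o['width'],o['ft_force'])
im=grab('side'); cv2.imwrite('pics/s10.png',im['color'])
reg=np.zeros((420,560),np.uint8); reg[140:205,275:345]=1
s=np.load('side.npz'); g=im['color'].astype(int).min(2)
m=((g>110)&(reg>0)).astype('uint8')
n,l,st,ce=cv2.connectedComponentsWithStats(m); i=1+st[1:,4].argmax(); print(st[i],ce[i])
cn=max(cv2.findContours((l==i).astype('uint8'),0,1)[0],key=cv2.contourArea); ap=cv2.approxPolyDP(cn,4,True).reshape(-1,2); print(ap.tolist())
nrm=np.array([.406,.914,0]); 
def onpl(u,v,p0):
    c,d=ray(im,u,v); return c+d*(nrm@(p0-c))/(nrm@d)
p0=np.array([526.1,-364.5,110.])
q=np.array([onpl(*a,p0) for a in ap]); print(q.round(1)); print('x-coords',((q-p0)@np.array([.914,-.406,0])).round(1))
print('centroid',onpl(*ce[i],p0),(onpl(*ce[i],p0)-p0)@np.array([.914,-.406,0]))
a=cv2.resize(im['color'][130:210,265:355],None,fx=7,fy=7,interpolation=cv2.INTER_NEAREST); cv2.imwrite('pics/s11.png',a)
```

```text
[550.20755818  18.83489103 266.77784065] 3.066653116305415 8.045418294016107 [ 0.27215744 -1.80697518 -2.59215266]
[307 140  38  65 807] [333.41883519 168.46716233]
[[317, 140], [316, 150], [339, 157], [335, 194], [341, 198], [327, 204], [310, 199], [307, 204], [344, 204], [341, 140]]
[[ 500.7 -353.2  230.7]
 [ 502.3 -353.9  192.7]
 [ 426.  -320.   189.1]
 [ 428.6 -321.2   40. ]
 [ 407.3 -311.7   30.9]
 [ 453.2 -332.1  -12.5]
 [ 514.8 -359.5  -13.5]
 [ 524.9 -364.   -39.9]
 [ 395.3 -306.4    9.6]
 [ 424.4 -319.3  252.2]]
x-coords [ -27.8  -26.1 -109.6 -106.7 -130.   -79.7  -12.4   -1.3 -143.1 -111.3]
centroid [ 440.85184233 -326.63265644  140.20199719] -93.29095759836919
```

View pics/s10.png

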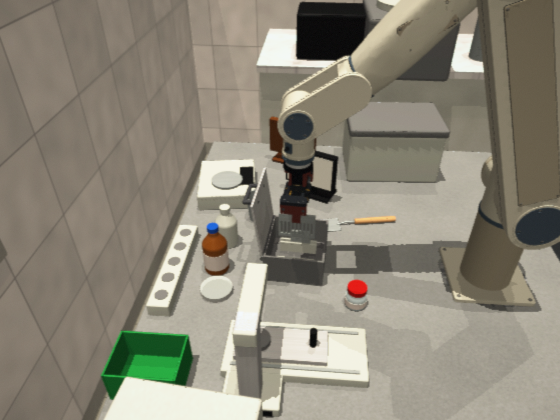

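View pics/s11.png

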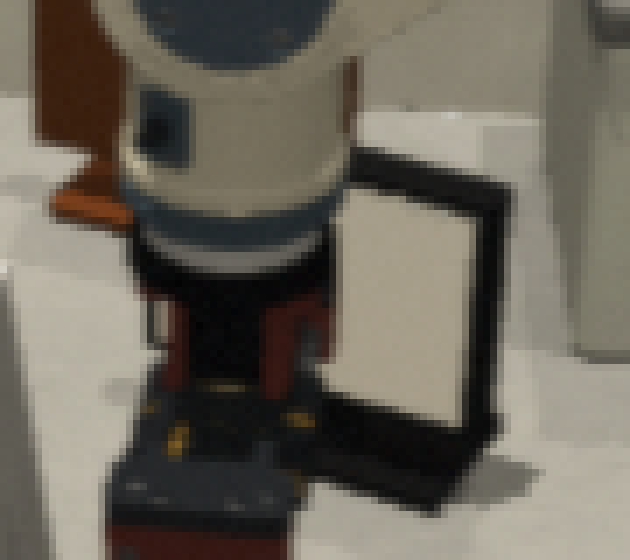

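Run:
```python
from h import *
im=load('side'); col=cv2.imread('pics/side0.png'); g=col.astype(int).min(2)
m=np.zeros((420,560),np.uint8); m[145:200,280:342]=1; m&=(g>100).astype('uint8')
n,l,st,ce=cv2.connectedComponentsWithStats(m)
for k in range(1,n):
    if st[k,4]>50: print(st[k],ce[k])
i=1+np.argmin([abs(ce[k]-[311,170]).sum()+(1000 if st[k,4]<300 else 0) for k in range(1,n)])
cn=max(cv2.findContours((l==i).astype('uint8'),0,1)[0],key=cv2.contourArea); ap=cv2.approxPolyDP(cn,4,True).reshape(-1,2); print(ap.tolist())
nrm=np.array([.406,.914,0]); p0=np.array([526.1,-364.5,110.])
def onpl(u,v):
    c,d=ray(im,u,v); return c+d*(nrm@(p0-c))/(nrm@d)
q=np.array([onpl(*a) for a in ap]); print('x-coords',((q-p0)@np.array([.914,-.406,0])).round(1),q[:,2].round(1))
c=onpl(*ce[i]);print('centroid',c,(c-p0)@np.array([.914,-.406,0]))
a=cv2.resize(col[135:205,275:345],None,fx=7,fy=7,interpolation=cv2.INTER_NEAREST); cv2.imwrite('pics/s12.png',a)
# top view panel, grey top face
t=load('top'); P=cloud(t)
reg=np.zeros((420,560),bool); reg[190:275,330:395]=1
mm=reg&(abs(P[...,2]-180)<4); r=cv2.minAreaRect(P[mm][:,:2].astype(np.float32)); print(mm.sum(),r,P[mm].mean(0))
```

```text
[316 145  26  55 439] [334.28929385 163.29384966]
[ 288  150   45   41 1291] [309.4531371  169.43919442]
[280 163  32  37 381] [287.01574803 186.52755906]
[[288, 150], [288, 178], [330, 189], [331, 161]]
x-coords [ 79.7  78.6 -86.7 -82.6] [164.1  48.9  54.6 166.2]
centroid [ 521.42068298 -362.42144124  110.1506896 ] -5.120790613630398
542 ((520.1890869140625, -375.86053466796875), (25.535213470458984, 188.09913635253906), 66.1433334350586) [ 519.07398539 -375.33724176  179.70245122]
```

View pics/s12.png

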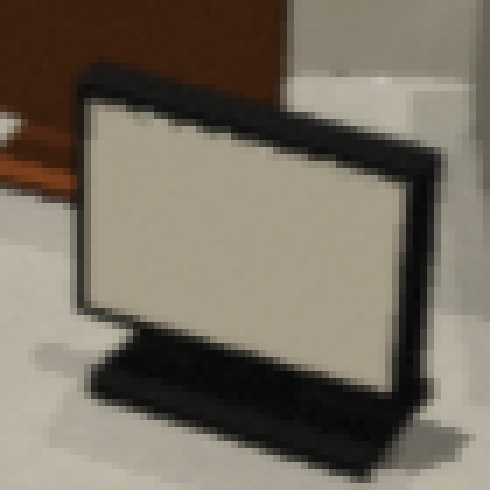

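Run:
```python
from h import *
plan([(556,-180,262,2.80),(557.6,-288.8,207,2.724)],-1,step=30)
```

```text
[[-0.003, -0.028, 0.001, 0.04, -1.0], [-0.004, -0.028, 0.001, 0.04, -1.0], [-0.005, -0.028, 0.001, 0.04, -1.0], [-0.006, -0.028, 0.002, 0.04, -1.0], [-0.007, -0.028, 0.001, 0.04, -1.0]]
[[-0.008, -0.027, 0.002, 0.03, -1.0], [-0.009, -0.027, 0.001, 0.04, -1.0], [-0.008, -0.02, 0.011, 0.01, -1.0], [-0.008, -0.02, 0.011, 0.02, -1.0], [-0.008, -0.02, 0.011, 0.01, -1.0]]
[[-0.008, -0.02, 0.011, 0.02, -1.0], [-0.009, -0.021, 0.011, 0.01, -1.0]]
ends [ 557.6 -289.1  207.5] 2.727
```

>>> {"method": "send_rows", "body": {
  "rows": [
    [-0.003,-0.028,0.001,0.04,-1],
    [-0.004,-0.028,0.001,0.04,-1],
    [-0.005,-0.028,0.001,0.04,-1],
    [-0.006,-0.028,0.002,0.04,-1],
    [-0.007,-0.028,0.001,0.04,-1]
  ]
}}

```text
t: 19.85
ee_pos: [553.0, -124.5, 258.7]
orientation: [-0.433, -3.111, -0.0]
ft_force: [0.9, 0.3, -1.3]
width: 7.8
```

>>> {"method": "send_rows", "body": {
  "rows": [
    [-0.008,-0.027,0.002,0.03,-1],
    [-0.009,-0.027,0.001,0.04,-1],
    [-0.008,-0.02,0.011,0.01,-1],
    [-0.008,-0.02,0.011,0.02,-1],
    [-0.008,-0.02,0.011,0.01,-1]
  ]
}}

```text
t: 20.35
ee_pos: [555.4, -245.6, 222.4]
orientation: [-0.602, -3.083, -0.0]
ft_force: [0.5, 0.2, -2.1]
width: 8.0
```

>>> {"method": "send_rows", "body": {
  "rows": [
    [-0.008,-0.02,0.011,0.02,-1],
    [-0.009,-0.021,0.011,0.01,-1],
    [0,0,0,0,-1],
    [0,0,0,0,-1],
    [0,0,0,0,-1]
  ]
}}

```text
t: 20.85
ee_pos: [555.7, -288.4, 201.1]
orientation: [0.646, 3.074, 0.0]
ft_force: [-0.0, 0.6, -1.7]
width: 7.7
```

Run:
```python
from h import *
o,p,y=state(); print(p,y,o['width'],o['ft_force'],o['t'])
for n in ('side','top','wrist'):
    im=grab(n); cv2.imwrite(f'pics/{n}13.png',im['color'])
a=cv2.resize(load('side')['color'][130:230,255:375],None,fx=6,fy=6,interpolation=cv2.INTER_CUBIC); cv2.imwrite('pics/s14.png',a)
a=cv2.resize(load('top')['color'][180:300,300:420],None,fx=5,fy=5,interpolation=cv2.INTER_CUBIC); cv2.imwrite('pics/t14.png',np.clip(a*1.6,0,255).astype('uint8'))
```

```text
[ 555.66127939 -288.36023831  201.06384068] 2.727268315900435 7.7439825457030524 [-0.02732057  0.62054502 -1.7065993 ] 20.85
```

View pics/s14.png

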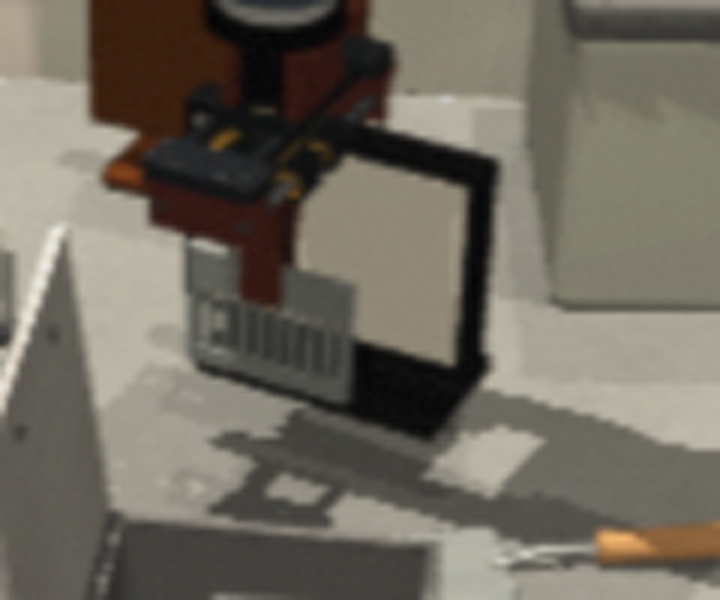

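View pics/t14.png

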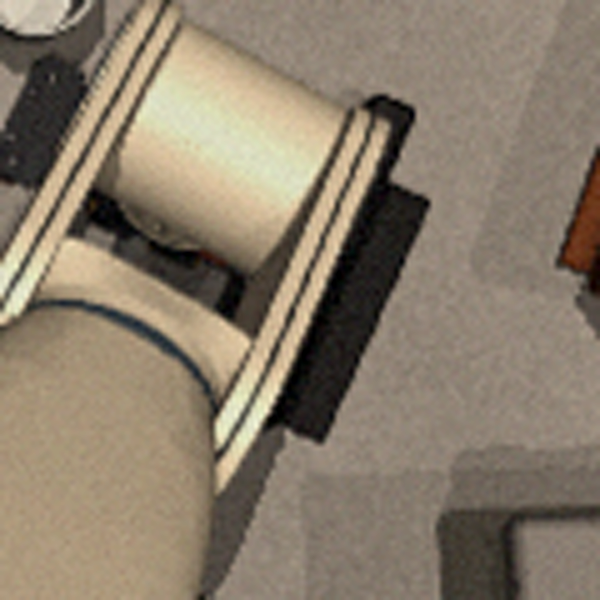

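View pics/wrist13.png

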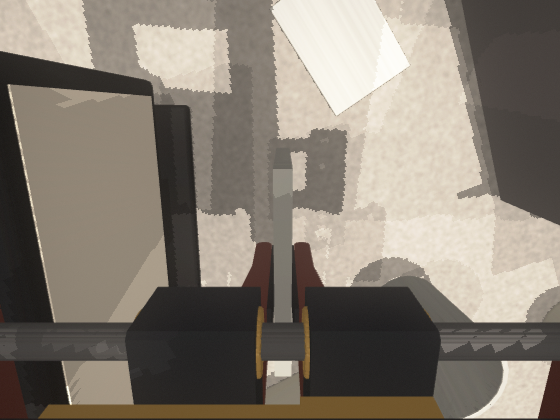

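View pics/side13.png

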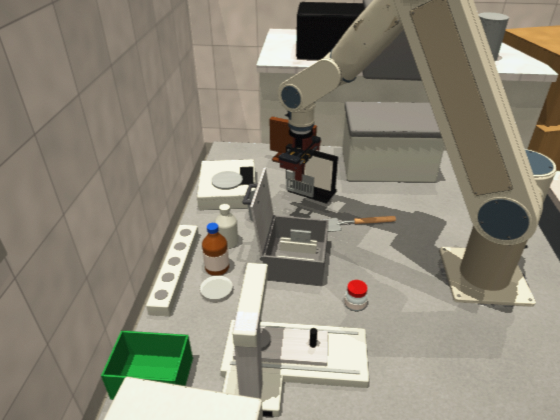

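Run:
```python
from h import *
im=load('wrist'); P=cloud(im); g=im['color'].astype(int).min(2)
m=np.zeros((420,560),bool); m[100:280,20:150]=1; m&=(g>70)&(P[...,2]>55)&(P[...,2]<165)
q=P[m]; c=q.mean(0); n=np.linalg.svd(q-c,full_matrices=False)[2][2]; n*=np.sign(n[1]); print(m.sum(),c.round(1),n.round(4),q[:,2].min(),q[:,2].max(), 'rms',np.std((q-c)@n))
# robust refit
for _ in range(4):
    k=abs((q-c)@n)<3; c=q[k].mean(0); n=np.linalg.svd(q[k]-c,full_matrices=False)[2][2]; n*=np.sign(n[1])
print(k.sum(),n.round(4),'yaw panel x',np.arctan2(-n[0],n[1]))
h=n[:2]/np.linalg.norm(n[:2]); ax=np.array([h[1],-h[0]])
p=state()[1]; print('TCP->face',(p-np.array([c[0],c[1],p[2]]))[:2]@h - 0)
# tilt-compensated at z110
print('face offset at z110', ((p[:2]-c[:2])@h)+ (n[2]/np.hypot(*n[:2]))*(110-c[2]))
# lit -x edge
s=q[k][:,:2]@ax; print('lit ax min pct', np.percentile(s,[0,.5,2]), 'TCP ax',p[:2]@ax,'pred lit centre ax',np.array([524.3,-363.7])@ax)
# plate top
m2=np.zeros((420,560),bool); m2[165:300,270:296]=1; m2&=(P[...,2]>125)&(P[...,2]<160)
r=P[m2]; print(m2.sum(),np.median(r[:,2]), r.mean(0)); l=cv2.fitLine(r[:,:2].astype(np.float32),cv2.DIST_HUBER,0,1,.01).ravel(); print('plate dir',l, np.arctan2(l[1],l[0])); print('plate top -> face',(l[2:]-c[:2])@h)
print('plate ax min',(r[:,:2]@ax).min())
m3=np.zeros((420,560),bool); m3[60:110,0:160]=1
for u in (30,60,90,120,140): print([ (v,P[v,u].round(0).tolist(),int(g[v,u])) for v in range(80,104,4)])
```

```text
19330 [ 486.3 -347.5  125.9] [ 4.076e-01  9.132e-01 -4.000e-04] 55.18172775920395 164.99305810253594 rms 0.33544245642792897
19330 [ 4.076e-01  9.132e-01 -4.000e-04] yaw panel x -0.4198474230726503
TCP->face 82.44405730480474
face offset at z110 82.45045729539413
lit ax min pct [547.08533661 548.32753357 549.40204943] TCP ax 625.1692896372999 pred lit centre ax 627.0169507839348
2879 142.64556143374793 [ 535.70499361 -278.96848267  142.69635892]
plate dir [ 9.1035801e-01 -4.1382152e-01  5.3489612e+02 -2.7871405e+02] -0.42664793
plate top -> face 82.6390593114034
plate ax min 574.1281066927561
[(80, [447.0, -331.0, 160.0], 34), (84, [448.0, -332.0, 159.0], 34), (88, [449.0, -331.0, 162.0], 116), (92, [451.0, -331.0, 163.0], 115), (96, [452.0, -332.0, 163.0], 115), (100, [452.0, -333.0, 162.0], 115)]
[(80, [446.0, -330.0, 143.0], 39), (84, [447.0, -330.0, 144.0], 41), (88, [448.0, -332.0, 143.0], 79), (92, [450.0, -331.0, 145.0], 136), (96, [451.0, -332.0, 145.0], 117), (100, [453.0, -332.0, 147.0], 116)]
[(80, [444.0, -329.0, 122.0], 41), (84, [446.0, -330.0, 122.0], 40), (88, [447.0, -331.0, 122.0], 40), (92, [449.0, -331.0, 125.0], 136), (96, [451.0, -332.0, 124.0], 137), (100, [452.0, -332.0, 125.0], 119)]
[(80, [442.0, -329.0, 91.0], 42), (84, [444.0, -329.0, 92.0], 42), (88, [446.0, -330.0, 92.0], 40), (92, [448.0, -331.0, 92.0], 40), (96, [450.0, -331.0, 95.0], 120), (100, [452.0, -332.0, 96.0], 119)]
[(80, [440.0, -329.0, 60.0], 43), (84, [443.0, -329.0, 65.0], 42), (88, [445.0, -330.0, 65.0], 42), (92, [447.0, -331.0, 67.0], 41), (96, [449.0, -331.0, 68.0], 118), (100, [451.0, -332.0, 68.0], 119)]
```

Measured with the wrist camera:

| Check | Measured | Wanted |
|---|---|---|
| Lit face to plate centre | 82.4 mm | about 80 mm |
| Yaw, plate vs panel | -0.427 vs -0.420 rad | equal |
| Plate height | 5.5 mm low | 0 |
| Sideways offset | 3–4 mm | 0 |

I'll correct the height and the sideways offset.

>>> {"method": "send_rows", "body": {
  "rows": [
    [-0.002,-0.001,-0.003,0,-1],
    [-0.002,0,-0.003,0,-1],
    [0,0,0,0,-1],
    [0,0,0,0,-1],
    [0,0,0,0,-1]
  ]
}}

```text
t: 21.5
ee_pos: [558.9, -291.6, 206.6]
orientation: [-0.647, -3.074, -0.0]
ft_force: [-0.2, -0.6, -1.1]
width: 8.1
```

Run:
```python
from h import *
o,p,y=state(); print(p,y,o['width'],o['ft_force'],np.abs(o['qvel']).max())
im=grab('wrist'); P=cloud(im)
h=np.array([.4076,.9132]); ax=np.array([h[1],-h[0]])
print('TCP ax',p[:2]@ax)
m2=np.zeros((420,560),bool); m2[165:300,270:296]=1; m2&=(P[...,2]>130)&(P[...,2]<165)
r=P[m2]; print(np.median(r[:,2])); l=cv2.fitLine(r[:,:2].astype(np.float32),cv2.DIST_HUBER,0,1,.01).ravel(); print(np.arctan2(l[1],l[0]),(l[2:]-np.array([486.3,-347.5]))@h,(r[:,:2]@ax).min())
im=grab('top'); cv2.imwrite('pics/t15.png',im['color'])
im=grab('side'); cv2.imwrite('pics/s15.png',im['color'])
```

```text
[ 558.86194579 -291.5954416   206.64223317] 2.726757665778903 8.09449886534055 [-0.1643315  -0.55253156 -1.10053333] 0.0018119685419792971
TCP ax 629.2070308892055
147.98886792381683
-0.42778826 80.78848083984374 578.1331215260119
```

View pics/t15.png

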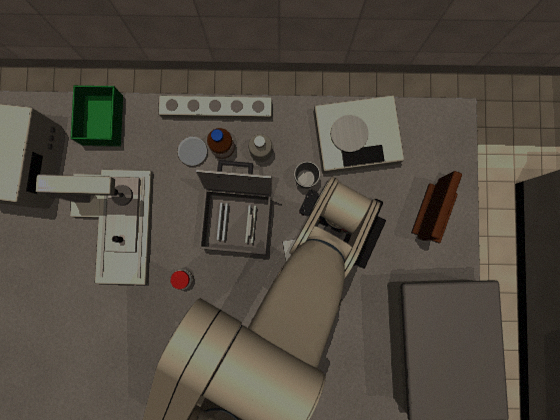

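View pics/s15.png

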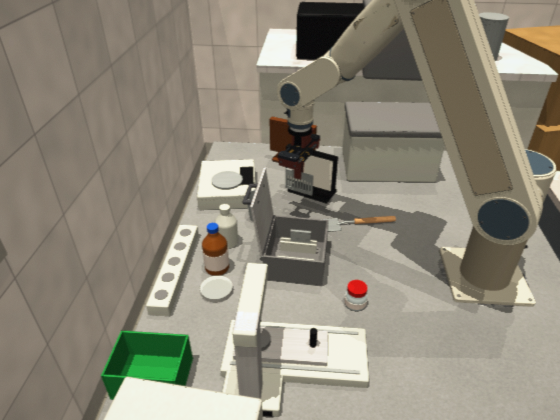

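Final views: the flap is standing at (262,212), the blank is still in its slot at (250,224), the bystanders have not moved, and the plate is in front of the lit face at (299,182). The arm is still, so I'm handing in.

```bash
python3 -c "
from h import *
print(ctrl.close_job())"
```

```text
the job is handed in; nothing more can be done
None
```

The job is done as asked and handed in at about 21.7 s of the 61 s allowed.

- **Carriage:** I slid it by the post in three pushes. The wrist camera then put the needle tip and the spot within about 0.1 mm of each other.
- **Flap:** I lifted it by the bar to about 1.69 rad. It stayed standing after I let go and was still standing in the last pictures.
- **Plate:** I drew the wide slotted plate from the +y slot and left the blank in its own slot.
- **Final hold:**

| Check | Last reading |
|---|---|
| Distance, plate centre to lit face | 80.8 mm |
| Plate top height | 148 mm, so its middle is at the face's 110 mm |
| Yaw out of parallel with the panel | about 0.007 rad |
| Sideways from the panel's middle | about 1 mm |
| Wrist force | about 1 N |
| Fastest joint | 0.002 rad/s |

- **Where checks disagreed:**
  - The panel's sideways middle came out 2–5 mm apart between the top, side and wrist views. I trusted the close wrist view of the lit edge.
  - The needle's x position varied between 621 and 625 mm, and the close wrist view gave 623.1.
- **Other things on the bench:** none of them looked moved in the last top and side pictures.

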